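Tighten the terrine press with its tommy bar

TASK

Tighten the small kitchen press onto the lid of the mould standing in it: take the bar from its rest and use it in the holes of the brass collar, moving it on from hole to hole, to turn the collar clockwise until you clearly feel the plate bear firmly on the lid, without forcing it any further. Turn the collar only with the bar, not with the fingers. Then lay the bar back in its rest and leave the mould, tub, spice jar and bowl where they stand.

Things in the scene. Friction and masses are not known exactly. Their poses are not given: they have to be found in the camera images.
- press: Fixed press: grey base 190 x 210 mm, 14 mm thick; two round columns (radius 9 mm, 172 mm tall) at its own y = +-80 mm; blue yoke 34 x 190 mm joining them, top at 132 mm. Origin: centre of the base's underside, on the spindle axis. Its -x side faces the robot. The columns stand higher than the collar's holes, so the bar sweeps only between them, on the -x (or +x) side.
- collar: Brass collar on the yoke, radius 44 mm, 31 mm high, origin at the centre of its underside. It turns about the upright spindle and does not rise. Eight radial holes in its rim, 45 degrees apart, the first along the collar's own +x axis; each 15 x 15 mm, blind, ending 20 mm from the axis; a red dot above each. Clockwise from above lowers the plate, 5 mm per rad; 2.3 to 3.1 rad to go.
- collar_mid (a point): Point on the collar's axis at the height of the hole axes, 15.5 mm above its underside. The free thread takes a steady 0.4 N m and stays where left. Once the plate bears on the lid the torque climbs by 0.25 N m per 0.1 rad: 0.8 N m in all is firm, 1.4 is too much. A rigidly held bar bears near the hole's mouth, so the push at the sleeve is some 7 N free, 15 firm, 25 too much.
- plate: Press plate 82 x 78 x 8 mm on the lower end of the spindle (radius 12 mm, top about 195 mm above the counter), origin at the centre of its lower face. It only moves up and down, driven by the collar.
- mould: White ceramic terrine mould 106 x 96 mm with a wooden pressing lid on top, loose, standing on a drip tray under the plate; origin at the centre of its underside. The lid floats on the filling, so the exact height of its top is not given.
- bar_grip (a point): Centre of the red square sleeve (60 mm long, 16 x 16 mm across) of the loose 0.2 kg steel bar: grip here, near its centre of mass. The point's x axis runs along the bar to its working tip. The round bar has radius 6 mm; a black ball of radius 11 mm sits 75 mm behind the sleeve's centre.
- bar_tip (a point): The rounded working tip of the bar, 90 mm ahead of the sleeve's centre.
- rest: Fixed black bar rest, base 130 x 50 x 8 mm, origin at the centre of its underside. Two uprights, 12 mm thick, 48 mm either side of the centre along its x axis, with open-topped notches 18 mm wide, floor 30 mm and rim 48 mm above the counter. The bar lies in both notches along the rest's x axis, its tip towards +x, the sleeve between the uprights.
- rest_seat (a point): Where the centre of the bar's sleeve lies when the bar is in its rest: 36 mm above the counter, over the rest's centre.
- tub: Clear plastic tub, radius 45 mm, 70 mm high, loose; origin at the centre of its underside. Leave alone.
- spice_jar: Amber spice jar with a red cap, radius 24 mm, 95 mm high, loose; origin at the centre of its underside. Leave alone.
- bowl: Steel bowl, rim radius 75 mm, 60 mm high, loose; origin at the centre of its underside. Leave alone.

How it is judged:
By the outcome, as a careful person would: the job done as asked, in the order asked, and still so for the second after the job is handed in, with the robot touching nothing.
It also fails if it takes over 70 s, if anything falls off the work surface, if the arm or the gripper's body presses on something with over 40 N, if the wrist force passes 120 N, or if a joint passes its speed limit or range.

ROBOT

A 7-joint arm with a two-finger parallel gripper is mounted at the origin on the work surface. World frame = base frame: x ahead of the robot, y to its left, z up, the work surface at z = 0. Lengths are in m, angles in rad, forces in N, time in s.
With the tool pointing down it reaches from about 0.425 to 0.875 m from the base axis. Payload 8.4 kg.
Tool frame: the origin (TCP) lies midway between the tips of the shut fingers; the grasp point (between the pads) lies 19 mm behind it (robot.hold_point_z is the distance from the TCP to the grasp point, in m); z points along the fingers, x is the direction in which the jaws open and shut, and the axes are right-handed (so a half turn about z gives the same grasp; the last joint's range is limited). The gripper opens to 85 mm and grips with 20 to 120 N. Pads are 22 mm wide; open, the fingers measure 114 mm over their backs; the gripper's body (76 mm by 85 mm) begins 54 mm behind the grasp point. The pads swing forward as they close: fully open they stand 13 mm farther back than shut.
Start: joints at [1.175, 0.333, 0.04, 1.465, -0.013, 1.343, -0.059], TCP at [0.19, -0.622, 0.192] pointing down, gripper open.
Joint ranges: [-2.58, 2.58], [-0.38, 2.09], [-1.3, 1.39], [0.25, 2.4], [-1.5, 4.64], [0.08, 2.09], [-2.65, 2.65]. Speed limits (rad/s): [2.22, 2.22, 2.79, 2.79, 3.14, 3.14, 3.14].

INTERFACE

Orientations are given as a rotation vector (axis times angle).
In Python, from workcell import robot gives the robot as it stands.
- The arm moves only by the shell command python3 -m pendant 'ROWS' [FORCE]. ROWS is JSON, a list of rows, each a list of 7 numbers: the shift along the tool's x, y, z in m, then the turn, a rotation vector about the tool's x, y, z in rad, then the opening, from -1 (shut) to 1 (fully open), so that 0 is half open. A call has exactly 5 rows; each row is the pose to reach, as a shift and turn from the pose commanded when the call began, along the tool's axes at that moment; what a row does not reach only later rows make up. A row lasts 1/8 s, in which the tool goes at most 62.5 mm and 10.7 degrees, less where a joint would pass 70% of its speed; a pose out of reach is approached as far as the arm can. A call with a gripper value outside its range is refused whole. The fingers move at their own pace and stop on an object; FORCE is the grip in N (left out, the last holds). Time passes only in rows, so rows that repeat a pose let the fingers close, or fill a call up. It gives the time, the measured TCP pose, the force and the opening at its end, in the units of the state.
- robot.sense(): the state, without advancing time (a new reading comes with each control period).
- robot.capture(name): name is "scene" or "top"; returns a dict with "img" (384x512x3 uint8, red, green, blue), "camera_matrix" (3x3 intrinsics, pixels), "dist_coeffs" ([k1, k2, p1, p2, k3] as OpenCV has them; the pictures are not rectified), "cam_to_world" (4x4, takes a point from camera to world coordinates). Camera axes: x right, y down, z forward; pixel columns grow to the right and rows downward; lengths in m; the calibration is good to about 2 mm. A picture is of the moment at which its call begins. There is no depth.
- robot.sign_off(): hands the job in, once; it reports no verdict.
Trained networks look in a picture, given as the dict that the camera call returned (one of the last four; its "shot" number tells which), for a name from the list of things; names that differ only in an ending like _2 or _b are one class to them, and where a whole thing is asked for, a point or a joint stands for the part that bears it (a point fixed in the world has none). Each returns a list of dicts, best first, with "score" (0 to 1); they miss things now and then, are a little off and sometimes report something else, mostly with a low value. They report only what shows in the picture. A call takes as long as a camera call.
- robot.find_in(picture, target): "xyz" ([x, y, z] in m, in world coordinates, good to about 4 mm: the middle of the surface that is visible of it).
- robot.cut_out(picture, target): "region" (384x512 bool, what is visible of it).
The state is a dict: "t": time; "joint_pos": joint angles; "qvel": joint speeds; "joint_torque": joint torques, N m; "eef_pos": TCP position; "tool_rot": TCP orientation; "contact_force": force on the tool from outside, world axes, zero at the start; "moment": the same for the moment, N m; "width": opening from 0.0 (shut) to 1.0 (fully open).
Only numpy, scipy, OpenCV 4.12 (cv2) and the standard library are available. Lean on these libraries where they do the work, as an engineer would, in place of code of your own. Each camera call takes 0.05 s, during which the arm holds its last target.

## Working session

There is one attempt and no reset: what is moved stays moved. The work goes in short steps, Python scripts to look and compute and a shell command to move; the robot and the scene stay as the last step left them, time stands still between calls to the robot, and variables do not carry over. Pictures are saved under pics/ and viewed, and the job is handed in when it is done.

```bash
ls; mkdir -p pics; python3 - <<'E'
from workcell import robot
import cv2,numpy as np
print(robot.sense())
for n in ["scene","top"]:
    p=robot.capture(n); cv2.imwrite(f"pics/{n}0.png",p["img"][:,:,::-1]); print(n,p["camera_matrix"],p["dist_coeffs"],p["cam_to_world"])
    for t in ["press","collar","collar_mid","bar_grip","bar_tip","rest","plate","mould"]:
        print(t,[(np.round(d["xyz"],4),round(d["score"],2)) for d in robot.find_in(p,t)[:2]])
E
```

```text
pics
{'t': 0.0, 'joint_pos': array([ 1.17482149,  0.33387992,  0.03987267,  1.46629411, -0.01340815,
        1.34330389, -0.05848278]), 'qvel': array([ 4.45564287e-05,  1.23382126e-03,  3.32155896e-04, -1.49275349e-03,
        1.63348054e-04, -4.78594973e-04, -6.20864236e-04]), 'joint_torque': array([-2.34700165e-04, -6.58535385e+01,  1.36572227e+00, -4.05573642e+01,
        1.70086365e-02,  1.23789377e-02,  6.13380485e-05]), 'eef_pos': array([ 0.18990046, -0.62108581,  0.19153015]), 'tool_rot': array([-2.52474576e+00,  1.86808116e+00,  2.13406610e-03]), 'contact_force': array([-0.28980271, -0.72305384,  0.02115341]), 'moment': array([ 0.01151443, -0.05209802, -0.02003995]), 'width': 0.9975355789920782}
scene [[386.04063091   0.         256.95581596]
 [  0.         386.04063091 190.97011709]
 [  0.           0.           1.        ]] [-0.02580088  0.          0.          0.          0.        ] [[-0.23415897  0.64869278 -0.72413207  1.16257635]
 [ 0.97198317  0.14053716 -0.1884092   0.15432557]
 [-0.02045222 -0.74796189 -0.6634265   0.6326519 ]
 [ 0.          0.          0.          
[... 640 characters left out ...]
  0.          0.          0.          0.        ] [[-0.01397988 -0.98870854  0.14919782  0.48151056]
 [-0.99970975  0.01674864  0.0173173  -0.01064669]
 [-0.01962063 -0.14891242 -0.98865571  0.97262725]
 [ 0.          0.          0.          1.        ]]
press [(array([ 0.5816, -0.0084,  0.0163]), 0.78)]
collar [(array([ 0.5875, -0.0062,  0.1674]), 0.68), (array([0.4844, 0.2766, 0.0107]), 0.61)]
collar_mid [(array([ 0.5851, -0.0037,  0.1644]), 0.6)]
bar_grip [(array([0.4837, 0.2836, 0.0459]), 0.94)]
bar_tip [(array([0.4835, 0.282 , 0.043 ]), 0.64)]
rest [(array([0.4789, 0.2744, 0.0086]), 0.94)]
plate [(array([0.5532, 0.0018, 0.1032]), 0.43)]
mould [(array([ 0.5473, -0.0242,  0.0667]), 0.87)]
```

View pics/scene0.png

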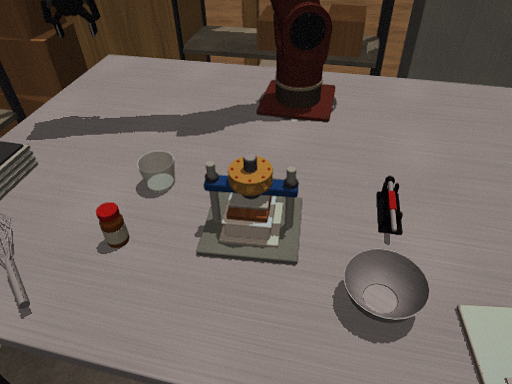

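View pics/top0.png

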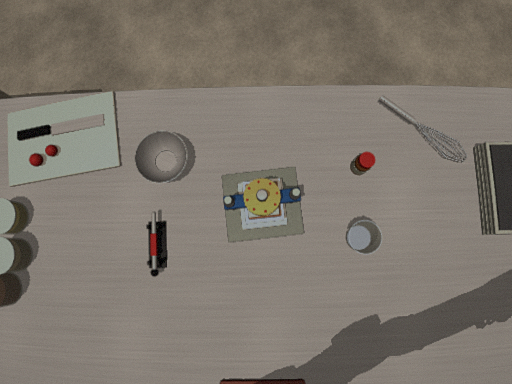

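The scene view shows the press near (255,205), with the bar in its rest at (390,205). In the top view the collar is at (263,197), the column tops are at (228,201) and (296,192), and the bar runs from the ball at (155,272) to the tip at (155,212). Next I'll zoom in and measure.

```bash
cat > h.py <<'E'
import numpy as np,cv2
def w(p,uv,z):
    uv=np.array(uv,float).reshape(-1,1,2)
    n=cv2.undistortPoints(uv,p["camera_matrix"],p["dist_coeffs"]).reshape(-1,2)
    T=p["cam_to_world"]; d=np.c_[n,np.ones(len(n))]@T[:3,:3].T; o=T[:3,3]
    return o+d*((z-o[2])/d[:,2])[:,None]
def px(p,X):
    T=np.linalg.inv(p["cam_to_world"])
    return cv2.projectPoints(np.array(X,float).reshape(-1,1,3),cv2.Rodrigues(T[:3,:3])[0],T[:3,3],p["camera_matrix"],p["dist_coeffs"])[0].reshape(-1,2)
def zoom(p,u0,v0,u1,v1,f,name):
    im=p["img"][v0:v1,u0:u1,::-1]
    im=cv2.resize(im,None,fx=f,fy=f,interpolation=cv2.INTER_CUBIC); cv2.imwrite(name,im)
def dots(p,u0,v0,u1,v1):
    hsv=cv2.cvtColor(p["img"],cv2.COLOR_RGB2HSV).astype(int)
    m=(((hsv[...,0]<7)|(hsv[...,0]>172))&(hsv[...,1]>140)&(hsv[...,2]>60)).astype(np.uint8)
    mm=np.zeros_like(m); mm[v0:v1,u0:u1]=m[v0:v1,u0:u1]
    n,l,s,c=cv2.connectedComponentsWithStats(mm)
    return c[1:],s[1:,4]
E
python3 - <<'E'
from workcell import robot
from h import *
p=robot.capture("top"); q=robot.capture("scene")
zoom(p,210,155,315,250,7,"pics/t1.png")
zoom(p,130,200,190,285,7,"pics/t2.png")
zoom(q,195,145,310,265,5,"pics/s1.png")
zoom(q,365,165,415,250,7,"pics/s2.png")
for im,b in((p,(235,170,290,225)),(q,(220,150,280,200))):
    c,s=dots(im,*b); print(np.round(c,1).tolist(),s.tolist())
m=robot.cut_out(p,"collar")[0]["region"]; print(np.argwhere(m).mean(0)[::-1])
E
```

```text
[[258.0, 181.5], [269.5, 183.0], [248.5, 188.0], [277.0, 193.0], [246.7, 199.3], [274.5, 204.0], [253.5, 209.0], [265.0, 210.5]] [2, 2, 2, 1, 3, 2, 2, 2]
[[237.7, 160.7], [263.3, 160.3], [231.5, 168.5], [268.5, 168.5], [236.0, 176.5], [262.7, 176.7], [249.3, 180.3]] [3, 3, 4, 4, 2, 3, 3]
[262.10697032 202.71819646]
```

```bash
python3 - <<'E'
import cv2,numpy as np
a=[cv2.imread(f"pics/{n}.png") for n in("t1","s1")]
b=[cv2.imread(f"pics/{n}.png") for n in("t2","s2")]
print([i.shape for i in a+b])
c=np.zeros((600,800,3),np.uint8)
c[:595,:420]=b[0]; c[:595,420:770]=b[1][:595]
cv2.imwrite("pics/c1.png",c)
E
```

```text
[(665, 735, 3), (600, 575, 3), (595, 420, 3), (595, 350, 3)]
```

View pics/t1.png

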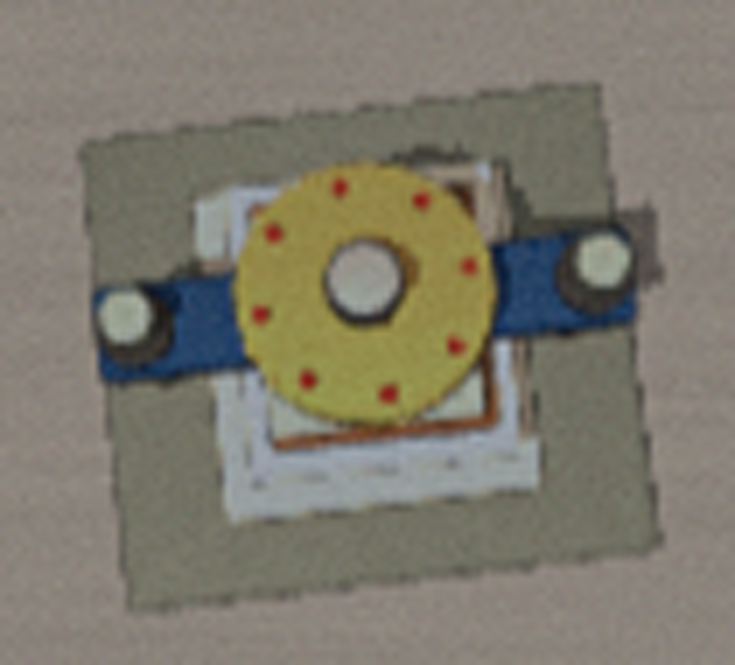

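View pics/c1.png

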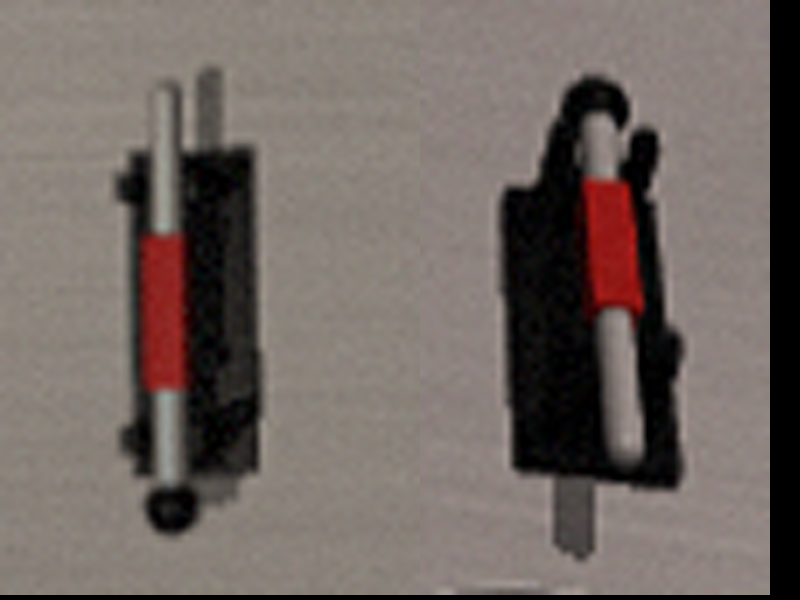

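View pics/s1.png

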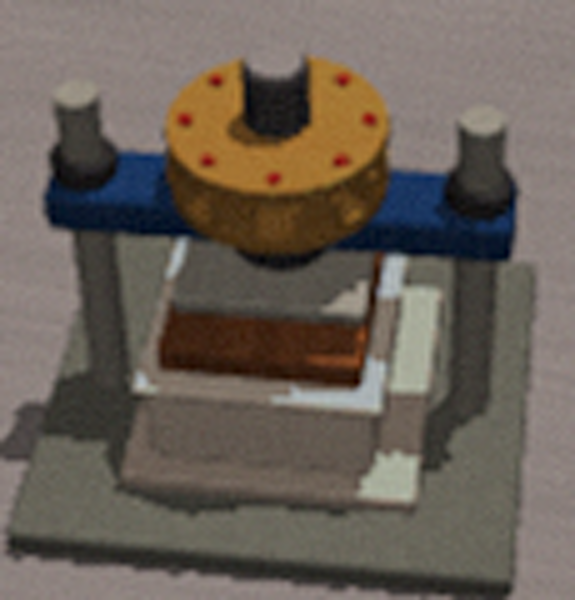

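The zooms show the column tops at t1 (127,315) and (603,260). The dots are clear, and the bar lies straight in its rest. Now I'll convert these to metres.

```bash
python3 - <<'E'
from workcell import robot
from h import *
p=robot.capture("top"); q=robot.capture("scene")
f=lambda U,s,u0:((np.array(U,float)+.5)/s-.5+np.array(u0))
for z in (.172,.186):
    a=w(p,f([[127,315],[603,260]],7,[210,155]),z); b=w(q,f([[76,96],[483,121]],5,[195,145]),z)
    print(z,np.round(a,4).tolist(),np.round(b,4).tolist(),np.linalg.norm(a[0]-a[1]),np.linalg.norm(b[0]-b[1]))
def fit(P):
    A=np.c_[2*P[:,:2],np.ones(len(P))]; s=np.linalg.lstsq(A,(P[:,:2]**2).sum(1),rcond=None)[0]
    return s[:2],np.sqrt(s[2]+s[:2]@s[:2])
D=f([[340,188],[421,201],[469,266],[456,346],[389,394],[308,380],[261,314],[274,233]],7,[210,155])
E=f([[216,80],[343,79],[369,119],[341,160],[273,178],[207,161],[184,119]],5,[195,145])
for im,d in((p,D),(q,E)):
    P=w(im,d,.163); c,r=fit(P); an=np.degrees(np.arctan2(P[:,1]-c[1],P[:,0]-c[0])); print("collar",c,r,np.round(an,1), np.round(an%45,1))
# spindle top
print("spindle",w(p,f([364,280],7,[210,155]),.195),)
# base corners z=.014
B=w(p,f([[80,148],[600,85],[660,548],[130,610]],7,[210,155]),.014); print("base",np.round(B,4).tolist(),B.mean(0),np.degrees(np.arctan2(*(B[0]-B[1])[:2])))
# bar: top view
T=w(p,f([[166,85],[164,235],[164,388],[171,508]],7,[130,200]),.036); print("bar top: tip, sleeve front, rear, ball",np.round(T,4).tolist())
S=w(q,f([[627-420,455],[619-420,312],[605-420,182],[596-420,103]],7,[365,165]),.036); print("bar scene",np.round(S,4).tolist())
for im in(p,q):
    m=robot.cut_out(im,"bar_grip"); print(m[0]["score"],np.argwhere(m[0]["region"]).mean(0)[::-1])
for n in ["tub","spice_jar","bowl","mould","plate"]:
    print(n,[ (np.round(d["xyz"],3).tolist(),round(d["score"],2)) for im in(p,q) for d in robot.find_in(im,n)[:1]])
E
```

```text
0.172 [[0.5837, 0.0706, 0.172], [0.5995, -0.0881, 0.172]] [[0.6012, -0.0858, 0.172], [0.5836, 0.0727, 0.172]] 0.15950183725891054 0.15952603711802413
0.186 [[0.5819, 0.0692, 0.186], [0.5975, -0.0868, 0.186]] [[0.6183, -0.0785, 0.186], [0.6012, 0.0752, 0.186]] 0.1567127419422321 0.15467776770885203
collar [ 0.59203233 -0.00862217] 0.03593962306726748 [  12.6  -33.   -77.9 -122.7 -167.9  147.1  102.2   56.7] [12.6 12.  12.1 12.3 12.1 12.1 12.2 11.7]
collar [ 0.58785925 -0.00825672] 0.036284538472539624 [-122.8  147.2  102.    57.4   12.2  -32.5  -77.9] [12.2 12.2 12.  12.4 12.2 12.5 12.1]
spindle [[ 0.59091669 -0.00852028  0.195     ]]
base [[0.672, 0.1055, 0.014], [0.6941, -0.1045, 0.014], [0.5083, -0.1224, 0.014], [0.4872, 0.0858, 0.014]] [ 0.59040436 -0.00888933  0.014     ] -6.018891288761558
bar top: tip, sleeve front, rear, ball [[0.5706, 0.2901, 0.036], [0.512, 0.2894, 0.036], [0.4529, 0.2882, 0.036], [0.4071, 0.2847, 0.036]]
bar scene [[0.5685, 0.2922, 0.036], [0.5065, 0.2911, 0.036], [0.4442, 0.288, 0.036], [0.403, 0.2857, 0.036]]
0.67 [153.42857143 244.67654987]
0.77 [391.356974   201.50827423]
tub [([0.49, -0.282, 0.022], 0.71), ([0.495, -0.27, 0.049], 0.87)]
spice_jar [([0.688, -0.274, 0.09], 0.87), ([0.711, -0.268, 0.066], 0.84)]
bowl [([0.727, 0.282, 0.023], 0.93), ([0.703, 0.273, 0.026], 0.6)]
mould [([0.55, -0.023, 0.07], 0.93), ([0.64, 0.002, 0.069], 0.77)]
plate [([0.556, 0.001, 0.103], 0.42), ([0.618, -0.004, 0.104], 0.58)]
```

```bash
cat >> h.py <<'E'
from scipy.spatial.transform import Rotation as Ro
def Rt(yx):  # tool pointing straight down, tool x at world angle yx (deg)
    a=np.radians(yx); x=np.array([np.cos(a),np.sin(a),0]); z=np.array([0,0,-1.]); return np.c_[x,np.cross(z,x),z]
def rows(s,targets):
    R0=Ro.from_rotvec(s["tool_rot"]).as_matrix(); p0=s["eef_pos"]
    for (p,yx) in targets:
        print(np.round(R0.T@(np.array(p)-p0),4).tolist(),np.round(Ro.from_matrix(R0.T@Rt(yx)).as_rotvec(),4).tolist())
E
python3 - <<'E'
from workcell import robot
from h import *
s=robot.sense()
rows(s,[((.35,-.42,.3),-78),((.47,-.1,.32),-84),((.49,.1,.3),-88),((.48,.289,.12),-88.1)])
E
```

```text
[-0.146, -0.2119, -0.1076] [0.0, 0.0001, 0.0873]
[-0.4169, -0.4202, -0.1276] [0.0, 0.0001, 0.192]
[-0.6023, -0.4978, -0.1076] [0.0, 0.0001, 0.2618]
[-0.786, -0.5435, 0.0724] [0.0, 0.0001, 0.2635]
```

```bash
python3 -m pendant '[[-0.03,-0.043,-0.022,0,0,0.02,1],[-0.06,-0.086,-0.044,0,0,0.04,1],[-0.09,-0.129,-0.066,0,0,0.06,1],[-0.118,-0.17,-0.087,0,0,0.07,1],[-0.146,-0.212,-0.108,0,0,0.087,1]]'
python3 - <<'E'
from workcell import robot
from h import *
s=robot.sense(); print(s["joint_pos"],s["eef_pos"])
rows(s,[((.47,-.1,.32),-84),((.49,.1,.3),-88),((.48,.289,.12),-88.1)])
E
```

```text
t: 2.38
eef_pos: [0.3509, -0.4186, 0.3014]
tool_rot: [2.441, -1.977, 0.001]
contact_force: [0.8, -0.8, -0.5]
width: 1.0
[ 0.89250427  0.09160715 -0.10949658  1.53652643  0.01017364  1.51341507
 -0.5787239 ] [ 0.35089778 -0.41857119  0.30136176]
[-0.2869, -0.1827, -0.0188] [-0.0002, -0.0006, 0.1045]
[-0.4784, -0.2438, 0.0011] [-0.0002, -0.0006, 0.1743]
[-0.6654, -0.2732, 0.181] [-0.0002, -0.0006, 0.176]
```

```bash
python3 -m pendant '[[-0.052,-0.034,-0.004,0,0,0.02,1],[-0.104,-0.068,-0.008,0,0,0.04,1],[-0.156,-0.1,-0.012,0,0,0.06,1],[-0.208,-0.134,-0.016,0,0,0.08,1],[-0.26,-0.166,-0.018,0,0,0.1,1]]'
python3 -m pendant '[[-0.055,-0.025,0,0,0,0.01,1],[-0.108,-0.045,0,0,0,0.03,1],[-0.16,-0.06,0.01,0,0,0.05,1],[-0.215,-0.06,0.02,0,0,0.07,1],[-0.27,-0.06,0.03,0,0,0.07,1]]'
python3 - <<'E'
from workcell import robot
from h import *
s=robot.sense(); print(s["joint_pos"],s["eef_pos"])
rows(s,[((.48,.289,.12),-88.1),((.48,.289,.05),-88.1),((.48,.289,.017),-88.1)])
E
```

```text
t: 3.0
eef_pos: [0.4588, -0.1291, 0.319]
tool_rot: [-2.339, 2.097, -0.002]
contact_force: [1.0, -0.4, -0.4]
width: 1.003
t: 3.62
eef_pos: [0.4881, 0.1455, 0.2883]
tool_rot: [-2.264, 2.177, -0.001]
contact_force: [1.7, 0.5, -0.3]
width: 0.999
[ 0.30522738  0.05207176 -0.70209943  1.61562865  0.0339218   1.4857658
 -1.93068761] [0.48809882 0.14553258 0.2882774 ]
[-0.1437, 0.0026, 0.1683] [-0.0005, 0.0, 0.006]
[-0.1437, 0.0026, 0.2383] [-0.0005, 0.0, 0.006]
[-0.1437, 0.0026, 0.2713] [-0.0005, 0.0, 0.006]
```

```bash
python3 -m pendant '[[-0.05,0.001,0.03,0,0,0.003,1],[-0.1,0.002,0.06,0,0,0.006,1],[-0.144,0.003,0.1,0,0,0.006,1],[-0.144,0.003,0.15,0,0,0.006,1],[-0.144,0.003,0.19,0,0,0.006,1]]'
python3 - <<'E'
from workcell import robot
from h import *
s=robot.sense(); print(s["joint_pos"],s["eef_pos"])
rows(s,[((.48,.289,.05),-88.1),((.48,.289,.017),-88.1)])
p=robot.capture("top"); zoom(p,110,180,210,290,5,"pics/g1.png")
q=robot.capture("scene"); zoom(q,340,140,450,250,5,"pics/g2.png")
E
```

```text
t: 4.25
eef_pos: [0.479, 0.288, 0.0966]
tool_rot: [2.26, -2.182, -0.001]
contact_force: [0.4, -0.7, -0.4]
width: 1.001
[ 0.05247968  0.32059189 -0.79196601  1.77541212  0.24787569  1.14946541
 -2.3523297 ] [0.47899082 0.28801307 0.09655534]
[-0.001, -0.0011, 0.0466] [0.0008, -0.0001, 0.0019]
[-0.001, -0.0011, 0.0796] [0.0008, -0.0001, 0.0019]
```

View pics/g1.png

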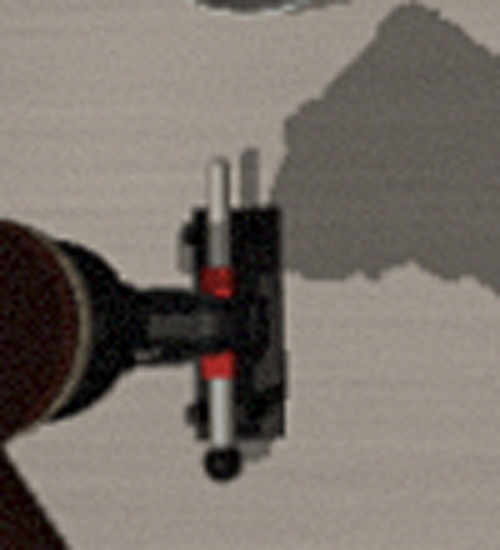

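View pics/g2.png

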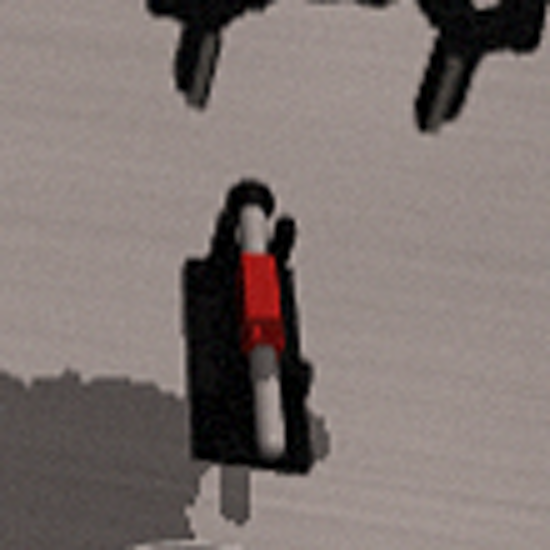

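The top view shows the finger centred on the sleeve, with red visible above it (268-297) and below it (350-378). In the scene view the jaws straddle the bar, so I'm descending and gripping.

```bash
python3 -m pendant '[[-0.001,-0.001,0.02,0.0008,0,0.002,1],[-0.001,-0.001,0.04,0.0008,0,0.002,1],[-0.001,-0.001,0.06,0.0008,0,0.002,1],[-0.001,-0.001,0.0796,0.0008,0,0.002,1],[-0.001,-0.001,0.0796,0.0008,0,0.002,1]]'
python3 -m pendant '[[0,0,0,0,0,0,0],[0,0,0,0,0,0,-0.6],[0,0,0,0,0,0,-1],[0,0,0,0,0,0,-1],[0,0,0,0,0,0,-1]]' 60
python3 - <<'E'
from workcell import robot
s=robot.sense(); print(s)
E
```

```text
t: 4.97
eef_pos: [0.4795, 0.288, 0.017]
tool_rot: [2.255, -2.184, -0.001]
contact_force: [0.7, 0.3, -1.3]
width: 0.998
t: 5.6
eef_pos: [0.4807, 0.2887, 0.019]
tool_rot: [-2.256, 2.185, -0.001]
contact_force: [0.9, 0.1, 0.4]
width: 0.004
{'t': 5.6, 'joint_pos': array([ 0.00980297,  0.41474683, -0.75399626,  1.84308705,  0.33191757,
        1.01258751, -2.4195422 ]), 'qvel': array([-0.00043749,  0.00345893,  0.00154691,  0.00138947,  0.00012548,
        0.00141586, -0.00034399]), 'joint_torque': array([ 2.49132339e-03, -5.51537526e+01, -1.03441912e+01, -3.34701097e+01,
        1.73876015e-02, -2.66569034e-03,  4.79738992e-04]), 'eef_pos': array([0.48071734, 0.28869849, 0.01897619]), 'tool_rot': array([-2.25586741e+00,  2.18535888e+00, -1.01909850e-03]), 'contact_force': array([0.89041389, 0.05385509, 0.38602878]), 'moment': array([ 0.0327416 , -0.01508228, -0.04080573]), 'width': 0.0035642940355956145}
```

```bash
python3 - <<'E'
from workcell import robot
from h import *
p=robot.capture("top"); zoom(p,110,180,210,290,5,"pics/g3.png")
q=robot.capture("scene"); zoom(q,340,130,450,250,5,"pics/g4.png")
E
```

```text
(no output)
```

View pics/g3.png

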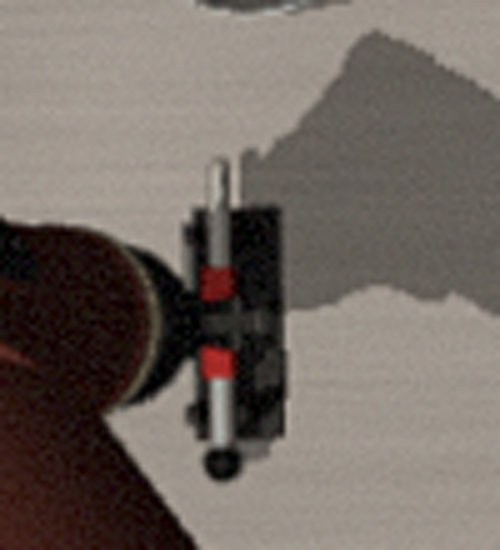

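View pics/g4.png

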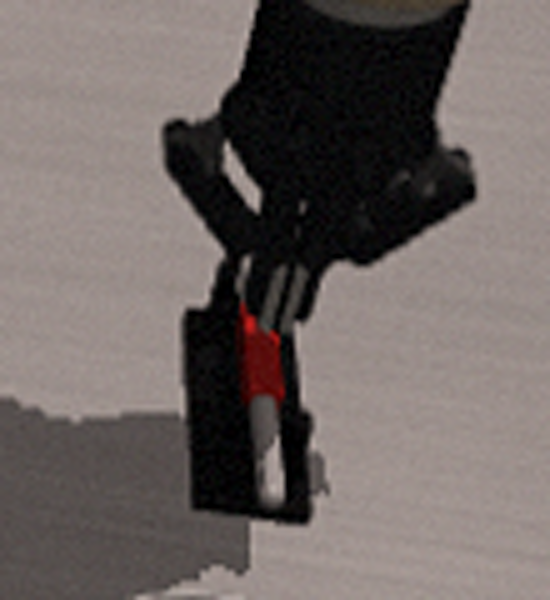

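```bash
python3 - <<'E'
from workcell import robot
from h import *
s=robot.sense(); print(s["eef_pos"],s["width"],s["t"])
q=robot.capture("scene"); p=robot.capture("top")
e=s["eef_pos"]
f=lambda uv,u0,s:((uv-np.array(u0)+.5)*s-.5).round(0).tolist()
X=[e,e+[0,0,.019],e+[0,0,.03],[.48,.289,.036],[.48,.289,.044]]
print(f(px(q,X),(340,130),5)); print(f(px(p,X),(110,180),5))
E
```

```text
[0.48066213 0.28865027 0.01887504] -6.947353854632005e-06 5.7
[[252.0, 385.0], [261.0, 355.0], [266.0, 336.0], [261.0, 357.0], [265.0, 344.0]]
[[227.0, 325.0], [216.0, 325.0], [210.0, 326.0], [217.0, 327.0], [212.0, 327.0]]
```

```bash
python3 - <<'E'
from workcell import robot
from h import *
q=robot.capture("scene")
f=lambda uv,u0,s:((uv-np.array(u0)+.5)*s-.5).round(0).tolist()
for z in (0.0966,.1096,.12,.135):
    print(z,f(px(q,[[.479,.288-.0425,z],[.479,.288+.0425,z],[.479,.288-.057,z],[.479,.288+.057,z]]),(340,140),5))
cv2.imwrite("pics/full.png",q["img"][:,:,::-1])
zoom(q,380,150,430,225,8,"pics/g5.png")
E
```

```text
0.0966 [[187.0, 188.0], [391.0, 215.0], [152.0, 184.0], [427.0, 220.0]]
0.1096 [[192.0, 165.0], [399.0, 192.0], [158.0, 160.0], [435.0, 196.0]]
0.12 [[197.0, 146.0], [406.0, 172.0], [162.0, 141.0], [442.0, 177.0]]
0.135 [[203.0, 118.0], [415.0, 144.0], [168.0, 113.0], [452.0, 149.0]]
```

View pics/g5.png

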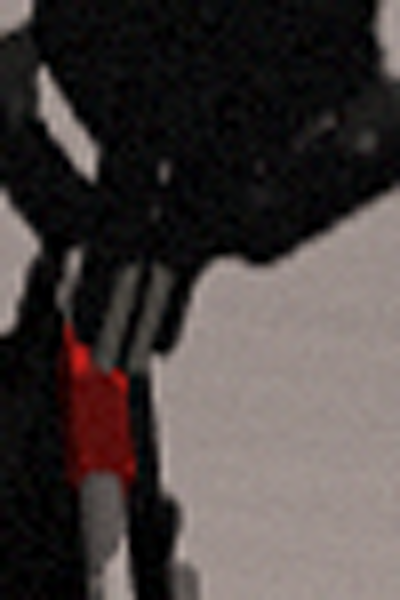

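```bash
python3 -m pendant '[[0,0,-0.03,0,0,0,-1],[0,0,-0.06,0,0,0,-1],[0,0,-0.1,0,0,0,-1],[0,0,-0.1,0,0,0,-1],[0,0,-0.1,0,0,0,-1]]'
python3 - <<'E'
from workcell import robot
from h import *
s=robot.sense(); e=s["eef_pos"];print(s["eef_pos"],s["width"],s["t"])
q=robot.capture("scene"); p=robot.capture("top")
f=lambda uv,u0,s:((uv-np.array(u0)+.5)*s-.5).round(0).tolist()
X=[e+[0,0,d] for d in (0,.01,.02,.03,.04,.05)]
print(f(px(q,X),(340,90),5)); print(f(px(p,X),(110,180),5))
zoom(q,340,90,450,210,5,"pics/g6.png");zoom(p,110,180,210,290,5,"pics/g7.png")
E
```

```text
t: 6.48
eef_pos: [0.4804, 0.2883, 0.1183]
tool_rot: [-2.256, 2.186, -0.001]
contact_force: [-0.3, 0.0, -0.6]
width: 0.0
[0.48042779 0.28831829 0.1183347 ] 0.0003974977163447279 6.475
[[300.0, 414.0], [306.0, 396.0], [311.0, 377.0], [317.0, 357.0], [322.0, 338.0], [328.0, 318.0]]
[[166.0, 326.0], [159.0, 326.0], [152.0, 326.0], [145.0, 326.0], [138.0, 326.0], [130.0, 327.0]]
```

View pics/g6.png

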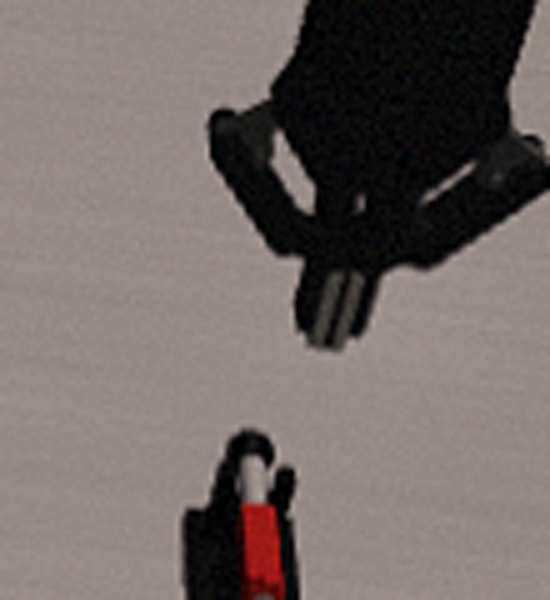

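View pics/g7.png

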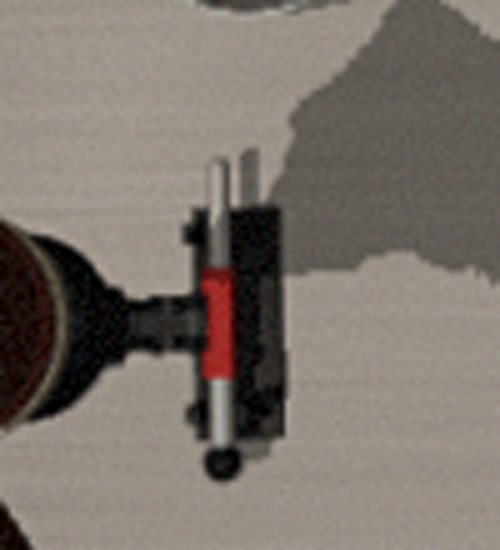

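```bash
python3 - <<'E'
from workcell import robot
from h import *
s=robot.sense(); e=s["eef_pos"]; 
q=robot.capture("scene"); p=robot.capture("top")
def tri(uq,up):
    P=[]
    for im,uv in((q,uq),(p,up)):
        T=np.linalg.inv(im["cam_to_world"])[:3]; P.append(T)
    n=[cv2.undistortPoints(np.array(u,float).reshape(1,1,2),im["camera_matrix"],im["dist_coeffs"]).reshape(2,1) for im,u in((q,uq),(p,up))]
    X=cv2.triangulatePoints(P[0],P[1],n[0],n[1]); X=(X[:3]/X[3]).ravel()
    return X, px(q,X)-uq, px(p,X)-up
g=lambda U,u0:(np.array(U,float)+.5)/5-.5+np.array(u0)
print(e)
for a,b in (((325,348),(203,322)),):
    print(tri(g(a,(340,90)),g(b,(110,180))))
# check: bar points
print(tri(g((262,555),(340,90)),g((219,324),(110,180))))
for n in("scene","top"):
  im=q if n=="scene" else p
  for t in("rest","bar_grip"): print([ (d["xyz"].round(4) if hasattr(d["xyz"],"round") else d["xyz"]) for d in robot.find_in(im,t)[:1]])
print(s["joint_pos"])
E
```

```text
[0.47998508 0.28815738 0.11767177]
(array([0.48291554, 0.27577812, 0.15049217]), array([[-7.72296721,  0.97174779]]), array([[-6.80762852, -0.17453727]]))
(array([0.48142724, 0.28808521, 0.03796618]), array([[-0.46019504,  0.07068065]]), array([[-0.38332823,  0.01455068]]))
[[0.4932, 0.2787, 0.007]]
[[0.4989, 0.288, 0.0414]]
[[0.4807, 0.2733, 0.0082]]
[[0.4845, 0.2864, 0.0427]]
[ 0.06159679  0.30173885 -0.80000804  1.74967979  0.23187922  1.18897291
 -2.34232874]
```

```bash
python3 - <<'E'
from workcell import robot
from h import *
s=robot.sense(); e=s["eef_pos"]; 
p=robot.capture("top"); q=robot.capture("scene")
im=p["img"][225:265,110:175]; im=np.clip(im.astype(float)*2.2,0,255).astype(np.uint8)
im=cv2.resize(im,None,fx=12,fy=12,interpolation=cv2.INTER_CUBIC)
im=np.ascontiguousarray(im[:,:,::-1])
for d,c in((0,(0,255,0)),(.0325,(255,0,0))):
    for dy in(-.018,0,.018):
        u=(px(p,e+[0,dy,d])[0]-[110,225]+.5)*12-.5; cv2.circle(im,tuple(int(x) for x in u),4,c,-1)
cv2.imwrite("pics/g8.png",im)
im=q["img"][100:215,370:450]; im=np.clip(im.astype(float)*2.2,0,255).astype(np.uint8)
im=cv2.resize(im,None,fx=5,fy=5,interpolation=cv2.INTER_CUBIC)
im=np.ascontiguousarray(im[:,:,::-1])
for d,c in((0,(0,255,0)),(.0325,(255,0,0))):
    for dy in(-.018,0,.018):
        u=(px(q,e+[0,dy,d])[0]-[370,100]+.5)*5-.5; cv2.circle(im,tuple(int(x) for x in u),4,c,-1)
cv2.imwrite("pics/g9.png",im); print(s["t"])
E
```

```text
6.875
```

View pics/g8.png

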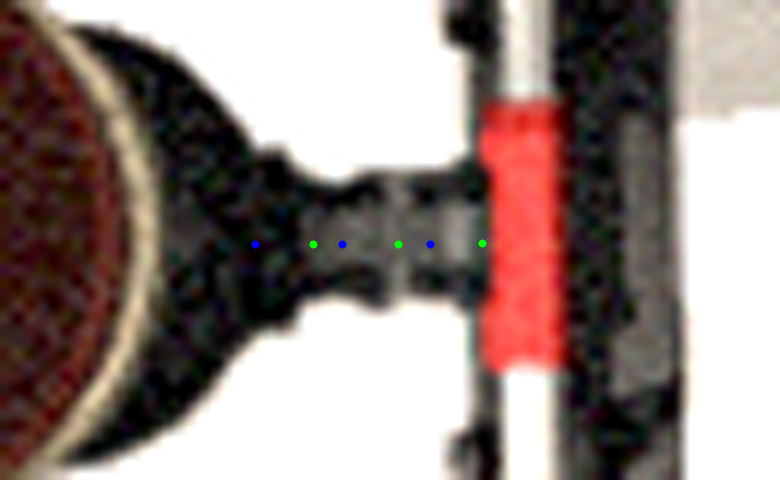

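View pics/g9.png

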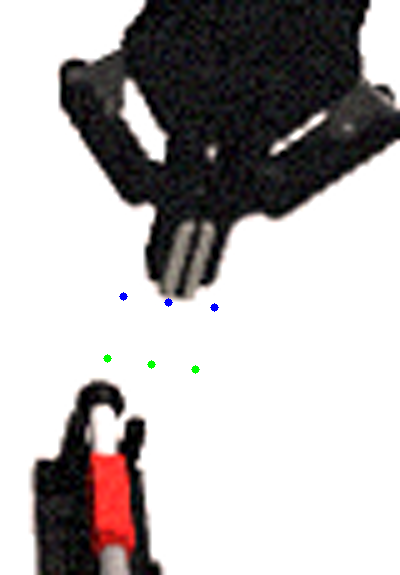

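```bash
python3 - <<'E'
from workcell import robot
from h import *
s=robot.sense(); e=s["eef_pos"]; 
q=robot.capture("scene"); p=robot.capture("top")
def tri(uq,up):
    P=[np.linalg.inv(im["cam_to_world"])[:3] for im in(q,p)]
    n=[cv2.undistortPoints(np.array(u,float).reshape(1,1,2),im["camera_matrix"],im["dist_coeffs"]).reshape(2,1) for im,u in((q,uq),(p,up))]
    X=cv2.triangulatePoints(P[0],P[1],n[0],n[1]); X=(X[:3]/X[3]).ravel()
    return X, px(q,X)-uq, px(p,X)-up
gq=lambda U:(np.array(U,float)+.5)/5-.5+np.array((370,100))
gp=lambda U:(np.array(U,float)+.5)/12-.5+np.array((110,225))
print(e)
print("knuckle",tri(gq((75,85)),gp((470,240))))
print("finger back low",tri(gq((152,265)),gp((398,242))))
# ray of the tip in scene at x=.48
uq=gq((180,298)); n=cv2.undistortPoints(uq.reshape(1,1,2),q["camera_matrix"],q["dist_coeffs"]).ravel()
T=q["cam_to_world"]; d=T[:3,:3]@[n[0],n[1],1]; 
for x in(.46,.48,.5): print(T[:3,3]+d*(x-T[0,3])/d[0])
E
```

```text
[0.48047181 0.28866048 0.1186547 ]
knuckle (array([0.48118658, 0.23198363, 0.24614458]), array([[-0.56307042,  0.08747152]]), array([[-0.5142217 ,  0.01439586]]))
finger back low (array([0.48082352, 0.27509478, 0.16732685]), array([[-1.6919811 ,  0.27207766]]), array([[-1.48227914,  0.00974356]]))
[0.46       0.29654122 0.13943565]
[0.48       0.29249281 0.15347587]
[0.5        0.28844441 0.16751609]
```

The scene view puts the shut pad tips at about z=0.152, while the reported TCP is 0.118. So the fingers are really about 34 mm higher than reported, and that is why they shut above the sleeve without gripping it. I'll open, go down in steps while watching the force, and check in the picture.

```bash
python3 -m pendant '[[0,0,0,0,0,0,1],[0,0,0,0,0,0,1],[0,0,0.03,0,0,0,1],[0,0,0.07,0,0,0,1],[0,0,0.1,0,0,0,1]]'
python3 -m pendant '[[0,0,0.005,0,0,0,1],[0,0,0.01,0,0,0,1],[0,0,0.015,0,0,0,1],[0,0,0.02,0,0,0,1],[0,0,0.02,0,0,0,1]]'
python3 - <<'E'
from workcell import robot
from h import *
s=robot.sense(); print(s["eef_pos"],s["contact_force"],s["joint_pos"])
q=robot.capture("scene"); zoom(q,340,120,450,240,5,"pics/g10.png")
E
```

```text
t: 7.7
eef_pos: [0.4803, 0.2883, 0.0174]
tool_rot: [2.256, -2.186, 0.001]
contact_force: [-0.3, 0.4, 0.4]
width: 0.999
t: 8.32
eef_pos: [0.4807, 0.2886, -0.0012]
tool_rot: [-2.256, 2.186, -0.001]
contact_force: [-0.1, 0.4, -0.5]
width: 1.001
[ 0.4806539   0.2885656  -0.00119098] [-0.12201348  0.44258643 -0.46345211] [-9.49287439e-04  4.42144620e-01 -7.43521673e-01  1.85738879e+00
  3.57158963e-01  9.78868722e-01 -2.43866636e+00]
```

View pics/g10.png

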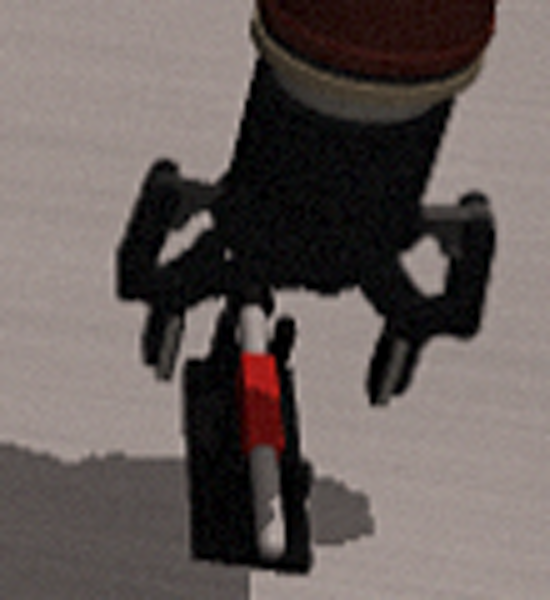

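```bash
python3 -m pendant '[[0.001,0,0.005,0,0,0,1],[0.0015,0,0.01,0,0,0,1],[0.0015,0,0.016,0,0,0,1],[0.0015,0,0.016,0,0,0,1],[0.0015,0,0.016,0,0,0,0.3]]' 60
python3 -m pendant '[[0,0,0,0,0,0,-0.3],[0,0,0,0,0,0,-0.8],[0,0,0,0,0,0,-1],[0,0,0,0,0,0,-1],[0,0,0,0,0,0,-1]]' 60
python3 - <<'E'
from workcell import robot
from h import *
s=robot.sense(); print(s["eef_pos"],s["contact_force"],s["width"])
q=robot.capture("scene"); zoom(q,340,120,450,240,5,"pics/g11.png")
E
```

```text
t: 9.0
eef_pos: [0.4807, 0.2873, -0.0172]
tool_rot: [-2.256, 2.185, -0.001]
contact_force: [-0.3, -0.0, -0.0]
width: 0.821
t: 9.62
eef_pos: [0.4809, 0.2873, -0.0169]
tool_rot: [-2.256, 2.185, -0.001]
contact_force: [0.1, -0.8, 4.4]
width: 0.175
[ 0.48091363  0.28725578 -0.01690283] [ 0.054431   -0.78739025  4.36697279] 0.17493038943778966
```

View pics/g11.png

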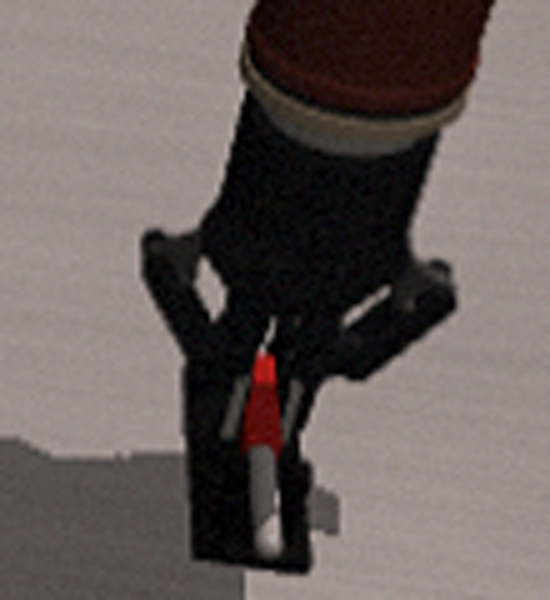

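The scene view shows the pads either side of the red sleeve at (263,400), and the opening reads 0.175, about 15 mm, so the bar is held. Lifting.

```bash
python3 -m pendant '[[0,0,-0.03,0,0,0,-1],[0,0,-0.08,0,0,0,-1],[0,0,-0.13,0,0,0,-1],[0,0,-0.18,0,0,0,-1],[0,0,-0.22,0,0,0,-1]]' 80
python3 - <<'E'
from workcell import robot
from h import *
s=robot.sense(); print(s["eef_pos"],s["contact_force"],s["moment"],s["width"],s["joint_pos"])
rows(s,[((.5,.08,.2),-60),((.5,-.136,.2),-32.8)])
q=robot.capture("scene"); zoom(q,340,60,450,180,5,"pics/g12.png")
E
```

```text
t: 10.3
eef_pos: [0.4804, 0.2872, 0.2045]
tool_rot: [-2.256, 2.185, -0.001]
contact_force: [0.1, 1.3, -1.9]
width: 0.171
[0.48043639 0.28715844 0.20451921] [ 0.09533544  1.33631648 -1.91446362] [ 0.01896068 -0.0235829  -0.00259916] 0.17052412920939355 [ 0.09414633  0.23073339 -0.82359133  1.63850181  0.1737547   1.34691081
 -2.29367333]
[0.2077, -0.0129, 0.0045] [-0.0014, -0.0002, -0.4917]
[0.4236, -0.006, 0.0045] [-0.0013, -0.0006, -0.9664]
```

View pics/g12.png

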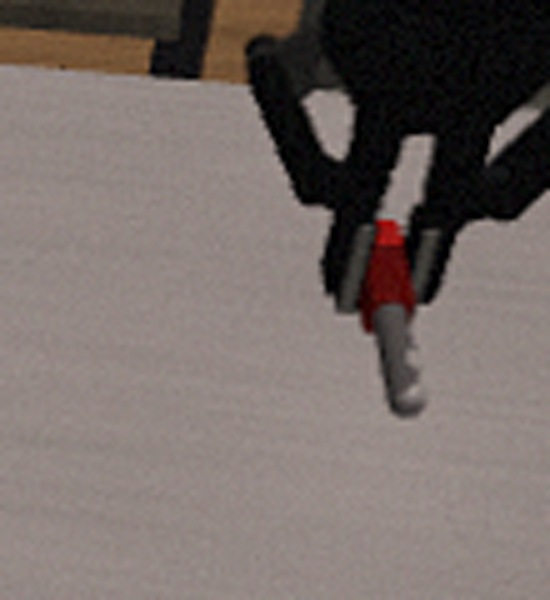

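The bar is held level, with its tip at (405,400) in the zoom. Carrying it high across to the start side of the press.

```bash
python3 -m pendant '[[0.03,0,0,0,0,-0.08,-1],[0.07,0,0,0,0,-0.18,-1],[0.115,0,0,0,0,-0.28,-1],[0.16,0,0,0,0,-0.38,-1],[0.21,0,0,0,0,-0.48,-1]]'
python3 - <<'E'
from workcell import robot
from h import *
s=robot.sense(); print(s["eef_pos"],s["width"])
rows(s,[((.5,-.136,.2),-32.8),((.5097,-.136,.12),-32.8),((.5097,-.136,.0946),-32.8)])
E
```

```text
t: 10.98
eef_pos: [0.4867, 0.076, 0.2023]
tool_rot: [-2.714, 1.581, -0.0]
contact_force: [1.0, -0.4, -1.7]
width: 0.173
[0.48668771 0.07596833 0.20225421] 0.17256735734074147
[0.191, 0.093, 0.0023] [-0.0002, -0.0002, -0.4826]
[0.1957, 0.0845, 0.0823] [-0.0002, -0.0002, -0.4826]
[0.1957, 0.0845, 0.1077] [-0.0002, -0.0002, -0.4826]
```

```bash
python3 -m pendant '[[0.04,0.02,0,0,0,-0.1,-1],[0.08,0.04,0,0,0,-0.2,-1],[0.12,0.06,0,0,0,-0.3,-1],[0.16,0.08,0,0,0,-0.4,-1],[0.196,0.085,0.002,0,0,-0.4826,-1]]'
python3 - <<'E'
from workcell import robot
from h import *
s=robot.sense(); print(s["eef_pos"],s["width"],s["joint_pos"])
rows(s,[((.5097,-.136,.0946),-32.8)])
E
```

```text
t: 11.6
eef_pos: [0.5083, -0.1375, 0.2003]
tool_rot: [3.012, -0.891, 0.0]
contact_force: [1.5, 0.1, -0.8]
width: 0.17
[ 0.50833991 -0.13753158  0.20032607] 0.16991072031329874 [ 0.69567166  0.11620496 -0.55431266  1.72804628  0.06378986  1.31506401
 -0.44699487]
[0.0003, -0.0021, 0.1057] [0.0006, -0.0003, -0.0028]
```

```bash
python3 -m pendant '[[0,-0.001,0.03,0,0,0,-1],[0,-0.002,0.06,0,0,0,-1],[0,-0.002,0.09,0,0,0,-1],[0,-0.002,0.1057,0.0006,0,-0.003,-1],[0,-0.002,0.1057,0.0006,0,-0.003,-1]]'
python3 - <<'E'
from workcell import robot
from h import *
s=robot.sense(); print(s["eef_pos"],s["width"])
p=robot.capture("top"); q=robot.capture("scene")
zoom(p,225,165,325,265,6,"pics/i1.png"); zoom(q,180,120,280,210,7,"pics/i2.png")
E
```

```text
t: 12.22
eef_pos: [0.5095, -0.1334, 0.0942]
tool_rot: [-3.012, 0.888, 0.002]
contact_force: [0.4, 0.3, 0.2]
width: 0.164
[ 0.50945256 -0.13335509  0.0941845 ] 0.16414980490882408
```

View pics/i1.png

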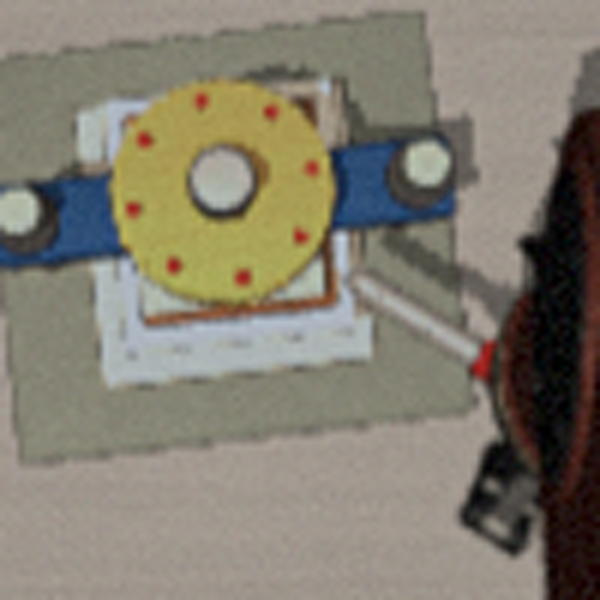

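View pics/i2.png

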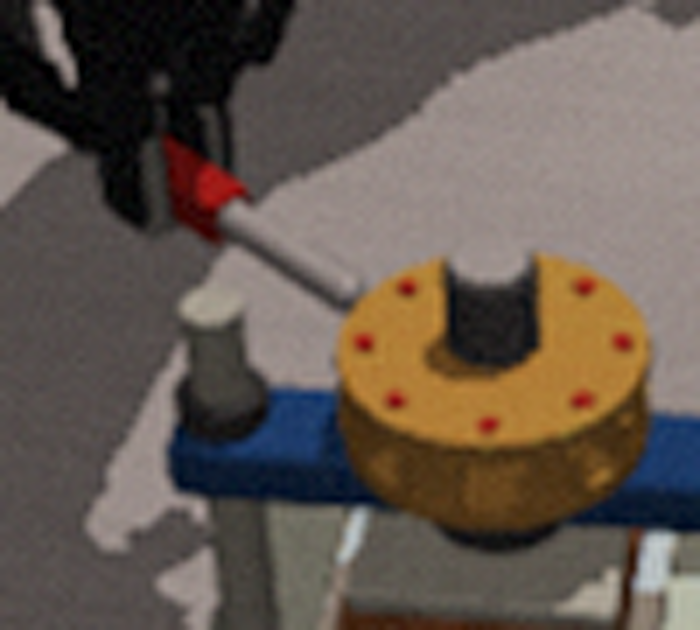

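```bash
cat >> h.py <<'E'
def tri(q,uq,p,up):
    P=[np.linalg.inv(im["cam_to_world"])[:3] for im in(q,p)]
    n=[cv2.undistortPoints(np.array(u,float).reshape(1,1,2),im["camera_matrix"],im["dist_coeffs"]).reshape(2,1) for im,u in((q,uq),(p,up))]
    X=cv2.triangulatePoints(P[0],P[1],n[0],n[1]); X=(X[:3]/X[3]).ravel()
    return X.round(4), (px(q,X)-uq).round(1).tolist(), (px(p,X)-up).round(1).tolist()
def overlay(im,o,size,f,pts,name,gain=1.5):
    a=im["img"][o[1]:o[1]+size[1],o[0]:o[0]+size[0],::-1].astype(float)*gain
    a=np.ascontiguousarray(cv2.resize(np.clip(a,0,255).astype(np.uint8),None,fx=f,fy=f,interpolation=cv2.INTER_CUBIC))
    for X,c in pts:
        u=(px(im,X)[0]-o+.5)*f-.5; cv2.circle(a,tuple(int(round(x)) for x in u),2,c,-1)
    cv2.imwrite(name,a)
E
python3 - <<'E'
from workcell import robot
from h import *
s=robot.sense(); p=robot.capture("top"); q=robot.capture("scene")
gi=lambda U:(np.array(U,float)+.5)/6-.5+np.array((225,165))
gs=lambda U:(np.array(U,float)+.5)/7-.5+np.array((180,120))
for a,b in(((350,291),(355,278)),((232,215),(478,353))): print(tri(q,gs(a),p,gi(b)))
L=w(p,[gi((355,278)),gi((478,353))],.1475); print(L, np.degrees(np.arctan2(*(L[0]-L[1])[1::-1])))
D=w(p,[gi(x) for x in [(201,101),(271,112),(312,168),(301,237),(243,277),(174,266),(134,209),(145,139)]],.163)
c=D.mean(0); print("axis top",c)
G=(0,255,0)
# predicted bar from reported pose
ax=np.array([.590,-.0085,.1475]); pts=[]
R=Ro.from_rotvec(s["tool_rot"]).as_matrix(); e=s["eef_pos"]+[-.001,.0015,.053]
for k in np.linspace(-.03,.09,13): pts.append((e-R[:,1]*k,G))
u=np.array([np.cos(np.radians(237.2)),np.sin(np.radians(237.2)),0])
for r in(.0,.01,.02,.03,.044,.06): pts.append((ax+u*r,(255,0,0)))
overlay(p,(225,165),(100,100),6,pts,"pics/i3.png"); overlay(q,(180,120),(100,90),7,pts,"pics/i4.png")
print(e,e-R[:,1]*.09,np.degrees(np.arctan2(*(-R[:,1])[1::-1])),s["t"])
E
```

```text
(array([ 0.5571, -0.0603,  0.1498]), [[-0.1, -0.0]], [[-0.1, 0.0]])
(array([ 0.5265, -0.1077,  0.149 ]), [[-0.3, -0.0]], [[-0.2, 0.1]])
[[ 0.55738906 -0.0605926   0.1475    ]
 [ 0.5268115  -0.10849909  0.1475    ]] 57.45089181842327
axis top [ 0.59208347 -0.0086408   0.163     ]
[ 0.50979872 -0.13211119  0.1489618 ] [ 0.55861756 -0.05650229  0.14908795] 57.15064908422391 12.325
```

View pics/i3.png

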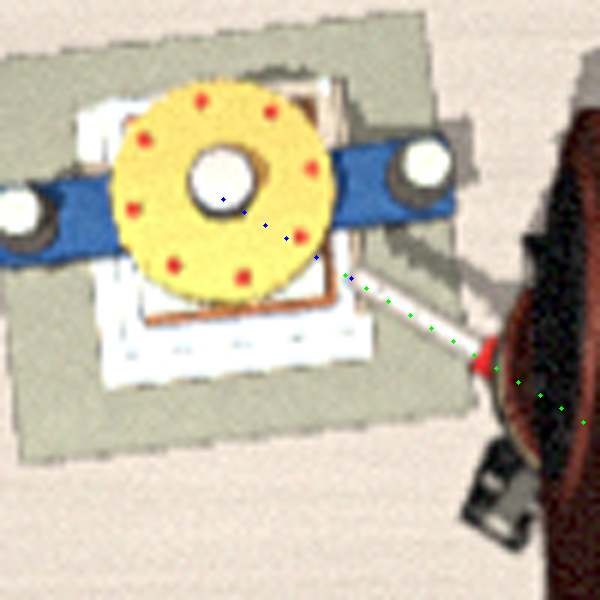

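View pics/i4.png

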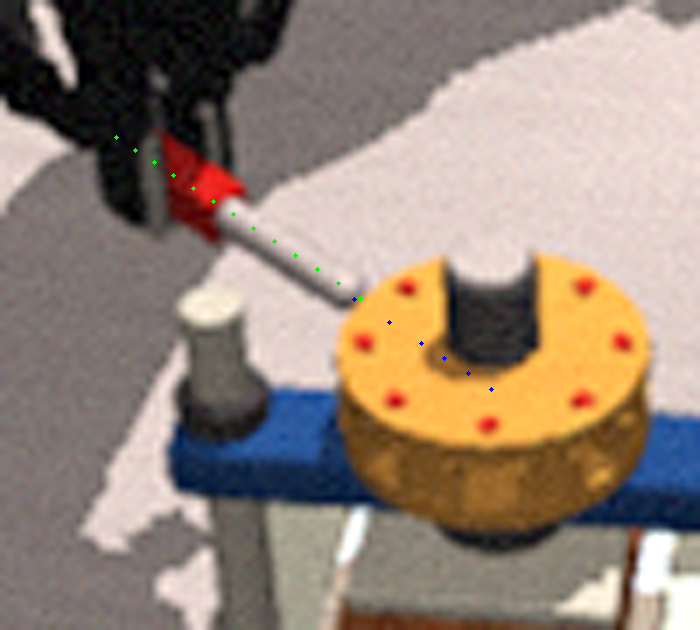

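The overlays put the bar on the hole's radial line to within about 1 mm, and the height agrees. Inserting in small steps along tool -y, watching the force.

```bash
python3 -m pendant '[[0.001,-0.006,0,0,0,0,-1],[0.001,-0.012,0,0,0,0,-1],[0.001,-0.016,0,0,0,0,-1],[0.001,-0.019,0,0,0,0,-1],[0.001,-0.022,0,0,0,0,-1]]'
python3 - <<'E'
from workcell import robot
from h import *
s=robot.sense(); print(s["eef_pos"],s["contact_force"],s["moment"],s["width"])
p=robot.capture("top"); q=robot.capture("scene")
zoom(p,225,165,325,265,6,"pics/j1.png"); zoom(q,180,120,280,210,7,"pics/j2.png")
E
```

```text
t: 13.05
eef_pos: [0.5231, -0.1155, 0.0951]
tool_rot: [-3.013, 0.888, -0.001]
contact_force: [-1.1, 0.4, -1.7]
width: 0.166
[ 0.52309673 -0.11548628  0.09511541] [-1.06850637  0.43494223 -1.69635182] [ 0.00632931  0.00723973 -0.00202907] 0.16570632060893856
```

View pics/j1.png

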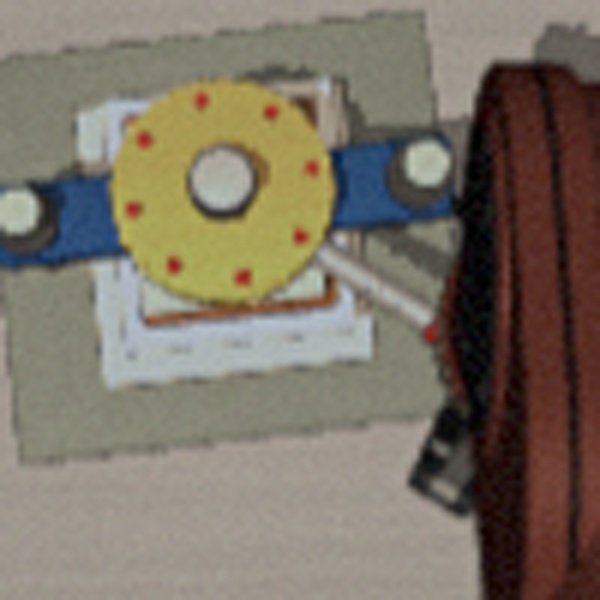

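View pics/j2.png

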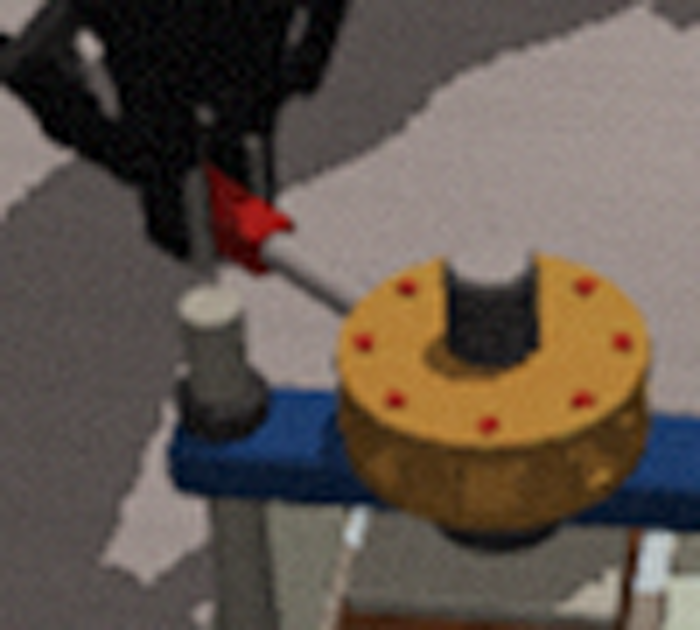

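The tip is at the mouth, in line with the dot at (301,237), and the forces are low. Going on in.

```bash
python3 -m pendant '[[0,-0.003,0,0,0,0,-1],[0,-0.006,0,0,0,0,-1],[0,-0.009,0,0,0,0,-1],[0,-0.012,0,0,0,0,-1],[0,-0.0155,0,0,0,0,-1]]'
python3 - <<'E'
from workcell import robot
from h import *
s=robot.sense(); print(s["eef_pos"],s["contact_force"],s["moment"],s["width"])
p=robot.capture("top"); 
zoom(p,225,165,325,265,6,"pics/k1.png")
gi=lambda U:(np.array(U,float)+.5)/6-.5+np.array((225,165))
E
```

```text
t: 13.78
eef_pos: [0.5316, -0.1025, 0.0952]
tool_rot: [-3.013, 0.888, -0.001]
contact_force: [-0.8, -0.3, -1.0]
width: 0.168
[ 0.53155859 -0.1024638   0.09518318] [-0.79057363 -0.33349663 -0.99733555] [-0.00904112 -0.01671223 -0.01706677] 0.1677305601501182
```

View pics/k1.png

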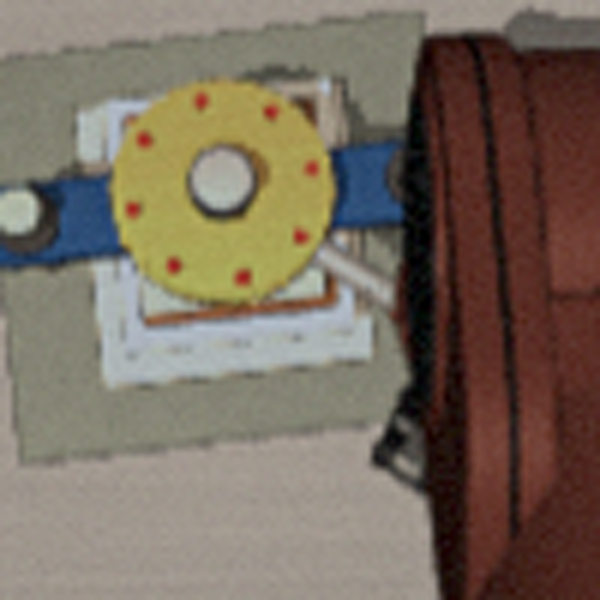

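The bar is about 19 mm into the hole with no resistance. Starting the turn slowly.

```bash
cat > st.py <<'E'
from workcell import robot
import numpy as np
from scipy.spatial.transform import Rotation as Ro
def rep(ax=(.591,-.0095)):
    s=robot.sense(); e=s["eef_pos"]; F=s["contact_force"]; M=s["moment"]
    R=Ro.from_rotvec(s["tool_rot"]).as_matrix(); y=R[:,1]
    rel=e[:2]-np.array(ax)
    th=np.degrees(np.arctan2(y[1],y[0]))%360
    tau=rel[0]*F[1]-rel[1]*F[0]
    print("t %.2f th %.1f relang %.1f R %.4f z %.4f"%(s["t"],th,np.degrees(np.arctan2(rel[1],rel[0]))%360,np.hypot(*rel),e[2]),"tangential",round(float(F@R[:,0]),2),"radial",round(float(F@y),2),"Fz",round(float(F[2]),2),"M",M.round(3),"tauF %.3f tot %.3f"%(tau,tau+M[2]),"j7 %.2f w %.3f"%(s["joint_pos"][6],s["width"]))
if __name__=="__main__": rep()
E
python3 -m pendant '[[-0.004,0.001,0,0,0,0.035,-1],[-0.0079,0.0007,0,0,0,0.07,-1],[-0.0118,0.0004,0,0,0,0.105,-1],[-0.0158,-0.0001,0,0,0,0.14,-1],[-0.0197,-0.0007,0,0,0,0.175,-1]]'; python3 st.py
```

```text
t: 14.45
eef_pos: [0.5163, -0.0931, 0.0957]
tool_rot: [-2.921, 1.155, -0.007]
contact_force: [6.2, -6.0, -4.8]
width: 0.168
t 14.45 th 226.8 relang 228.2 R 0.1121 z 0.0957 tangential 8.55 radial 0.15 Fz -4.83 M [-1.432 -1.293 -0.624] tauF 0.960 tot 0.335 j7 -0.76 w 0.168
```

The total torque about the axis reads about 0.34 N·m, which matches the free thread. Continuing at 20° per call.

```bash
python3 -m pendant '[[-0.0079,-0.0003,0,0,0,0.07,-1],[-0.0158,-0.0011,0,0,0,0.14,-1],[-0.0236,-0.0025,0,0,0,0.21,-1],[-0.0312,-0.0044,0,0,0,0.28,-1],[-0.0387,-0.0068,0,0,0,0.35,-1]]' >/dev/null; python3 st.py
python3 -m pendant '[[-0.0079,-0.0003,0,0,0,0.07,-1],[-0.0158,-0.0011,0,0,0,0.14,-1],[-0.0236,-0.0025,0,0,0,0.21,-1],[-0.0312,-0.0044,0,0,0,0.28,-1],[-0.0387,-0.0068,0,0,0,0.35,-1]]' >/dev/null; python3 st.py
```

```text
t 15.07 th 206.7 relang 208.1 R 0.1126 z 0.0955 tangential 9.86 radial 0.75 Fz -2.49 M [-1.982 -0.63  -0.676] tauF 1.109 tot 0.433 j7 -1.14 w 0.167
t 15.70 th 186.6 relang 188.0 R 0.1133 z 0.0950 tangential 9.69 radial 4.41 Fz 0.33 M [-2.022  0.433 -0.637] tauF 1.086 tot 0.449 j7 -1.55 w 0.171
```

```bash
python3 - <<'E'
from workcell import robot
from h import *
p=robot.capture("top"); q=robot.capture("scene")
zoom(p,225,165,325,265,6,"pics/l1.png"); zoom(q,180,120,310,220,6,"pics/l2.png")
E
```

```text
(no output)
```

View pics/l1.png

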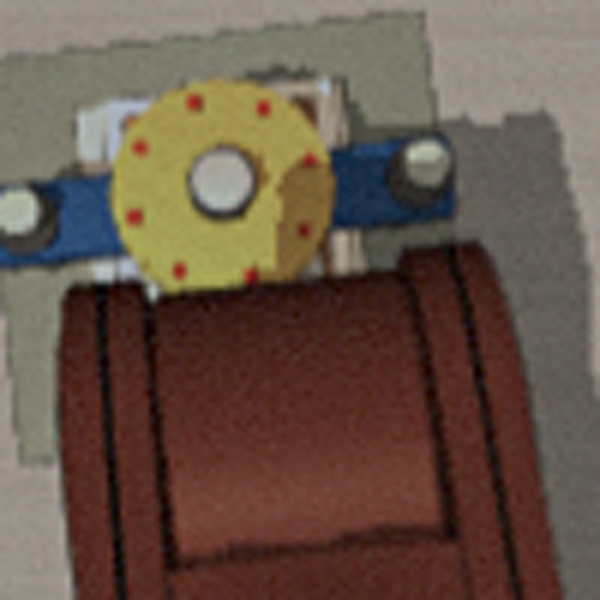

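View pics/l2.png

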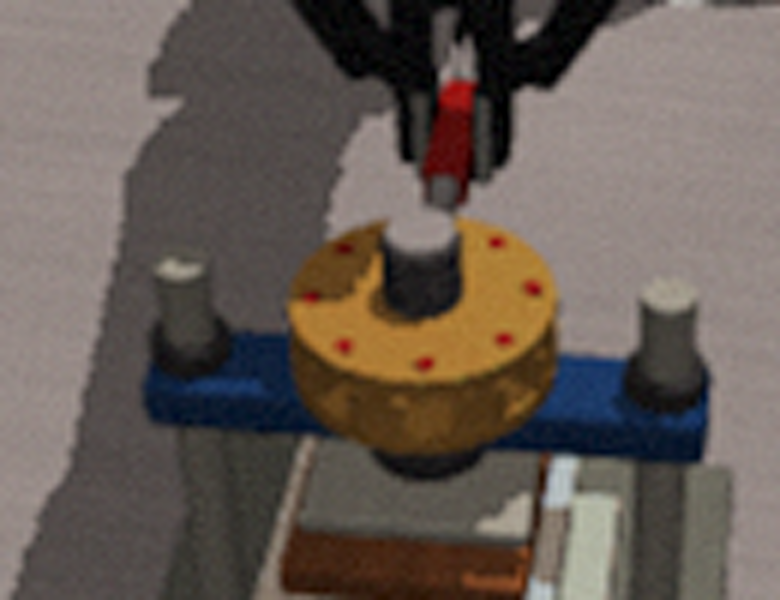

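```bash
python3 -m pendant '[[-0.0079,0.0005,0,0,0,0.07,-1],[-0.0158,0.0002,0,0,0,0.14,-1],[-0.0236,-0.001,0,0,0,0.21,-1],[-0.0312,-0.0029,0,0,0,0.28,-1],[-0.0387,-0.0053,0,0,0,0.35,-1]]' >/dev/null; python3 st.py
python3 -m pendant '[[-0.0079,-0.0003,0,0,0,0.07,-1],[-0.0158,-0.0011,0,0,0,0.14,-1],[-0.0236,-0.0025,0,0,0,0.21,-1],[-0.0312,-0.0044,0,0,0,0.28,-1],[-0.0387,-0.0068,0,0,0,0.35,-1]]' >/dev/null; python3 st.py
```

```text
t 16.43 th 166.6 relang 168.1 R 0.1142 z 0.0949 tangential 10.51 radial 0.49 Fz -0.07 M [-2.     0.518 -0.703] tauF 1.197 tot 0.495 j7 -1.98 w 0.167
t 17.05 th 146.6 relang 148.3 R 0.1150 z 0.0945 tangential 10.7 radial 5.28 Fz 3.89 M [-1.381  1.645 -0.697] tauF 1.210 tot 0.514 j7 -2.42 w 0.165
```

End of the first stroke, about 90°. Relieving the push by 1.5 mm and withdrawing radially.

```bash
python3 -m pendant '[[0.0015,0,0,0,0,0,-1],[0.0015,0.008,0,0,0,0,-1],[0.0015,0.017,0,0,0,0,-1],[0.0015,0.026,0,0,0,0,-1],[0.0015,0.036,0,0,0,0,-1]]'; python3 st.py
python3 - <<'E'
from workcell import robot
from h import *
p=robot.capture("top"); q=robot.capture("scene")
zoom(p,205,165,305,265,6,"pics/m1.png"); zoom(q,180,110,310,210,6,"pics/m2.png")
E
```

```text
t: 17.68
eef_pos: [0.4643, 0.0719, 0.0952]
tool_rot: [-1.496, 2.761, 0.0]
contact_force: [-0.8, -0.3, -1.4]
width: 0.165
t 17.68 th 146.9 relang 147.3 R 0.1506 z 0.0952 tangential 0.71 radial 0.54 Fz -1.41 M [-0.043 -0.025 -0.061] tauF 0.106 tot 0.045 j7 -2.44 w 0.165
```

View pics/m1.png

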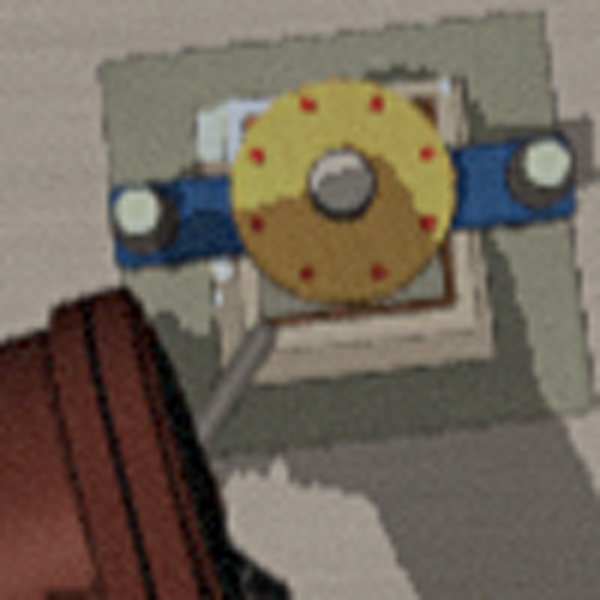

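View pics/m2.png

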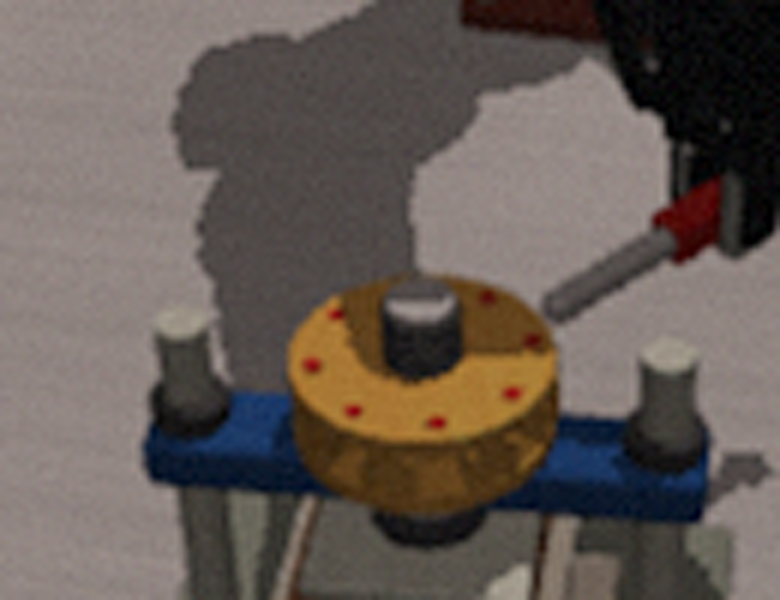

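Bar withdrawn. The tip is at (270,325) in the top zoom, and the dots are visible and have moved on. Measuring the hole angles.

```bash
python3 - <<'E'
from h import *
from workcell import robot
from st import rep
p=robot.capture("top")
gi=lambda U:(np.array(U,float)+.5)/6-.5+np.array((205,165))
D=w(p,[gi(x) for x in [(308,105),(377,104),(427,154),(428,223),(379,272),(307,273),(257,224),(257,155)]],.163)
c=D.mean(0); an=np.degrees(np.arctan2(D[:,1]-c[1],D[:,0]-c[0])); print(c,(an%360).round(1),(an%45).mean())
L=w(p,[gi((270,327)),gi((212,440))],.1475); d=L[0]-L[1]; print(L,np.degrees(np.arctan2(d[1],d[0])),"tip rel ang",np.degrees(np.arctan2(L[0][1]-c[1],L[0][0]-c[0]))%360,np.hypot(*(L[0]-c)[:2]))
s=robot.sense(); R=Ro.from_rotvec(s["tool_rot"]).as_matrix(); print(np.degrees(np.arctan2(*R[1::-1,1]))%360)
E
```

```text
[ 0.59203463 -0.00859197  0.163     ] [ 21.3 337.  291.4 246.9 202.5 156.5 111.8  67.5] 21.864402704366427
[[0.53921749 0.02105516 0.1475    ]
 [0.49499579 0.04443007 0.1475    ]] -27.860245600788648 tip rel ang 150.69378549623661 0.06056898705544191
146.95862806363735
```

```bash

python3 -m pendant '[[0.0175,-0.001,0,0,0,-0.1164,-1],[0.0347,-0.0041,0,0,0,-0.2327,-1],[0.0515,-0.0091,0,0,0,-0.3491,-1],[0.0676,-0.016,0,0,0,-0.4654,-1],[0.0828,-0.0248,0,0,0,-0.5818,-1]]' >/dev/null; python3 st.py
python3 -m pendant '[[0.0175,-0.001,0,0,0,-0.1164,-1],[0.0347,-0.0041,0,0,0,-0.2327,-1],[0.0515,-0.0091,0,0,0,-0.3491,-1],[0.0676,-0.016,0,0,0,-0.4654,-1],[0.0828,-0.0248,0,0,0,-0.5818,-1]]' >/dev/null; python3 st.py
python3 -m pendant '[[0.0175,-0.001,0,0,0,-0.1164,-1],[0.0347,-0.0041,0,0,0,-0.2327,-1],[0.0515,-0.0091,0,0,0,-0.3491,-1],[0.0676,-0.016,0,0,0,-0.4654,-1],[0.0828,-0.0248,0,0,0,-0.5818,-1]]' >/dev/null; python3 st.py
python3 - <<'E'
from workcell import robot
from h import *
p=robot.capture("top"); q=robot.capture("scene")
zoom(p,225,165,325,265,6,"pics/n1.png"); zoom(q,180,120,280,210,7,"pics/n2.png")
E
```

```text
t 18.45 th 180.4 relang 181.1 R 0.1505 z 0.0952 tangential 0.21 radial 0.32 Fz -1.88 M [ 0.029 -0.023  0.01 ] tauF 0.031 tot 0.041 j7 -1.64 w 0.170
t 19.07 th 213.8 relang 214.4 R 0.1515 z 0.0951 tangential 0.86 radial 0.31 Fz -2.84 M [ 0.051 -0.013 -0.004] tauF 0.129 tot 0.125 j7 -0.91 w 0.167
t 19.70 th 247.1 relang 247.5 R 0.1525 z 0.0950 tangential -0.35 radial -0.56 Fz -1.14 M [ 0.029 -0.046  0.036] tauF -0.053 tot -0.016 j7 -0.30 w 0.166
```

View pics/n1.png

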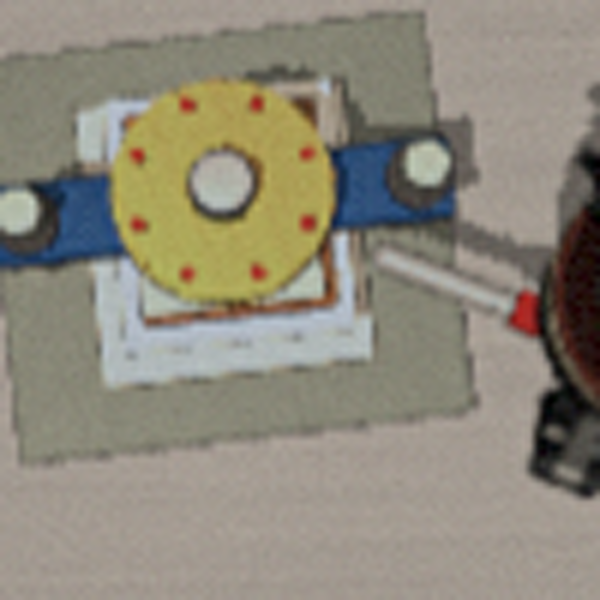

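View pics/n2.png

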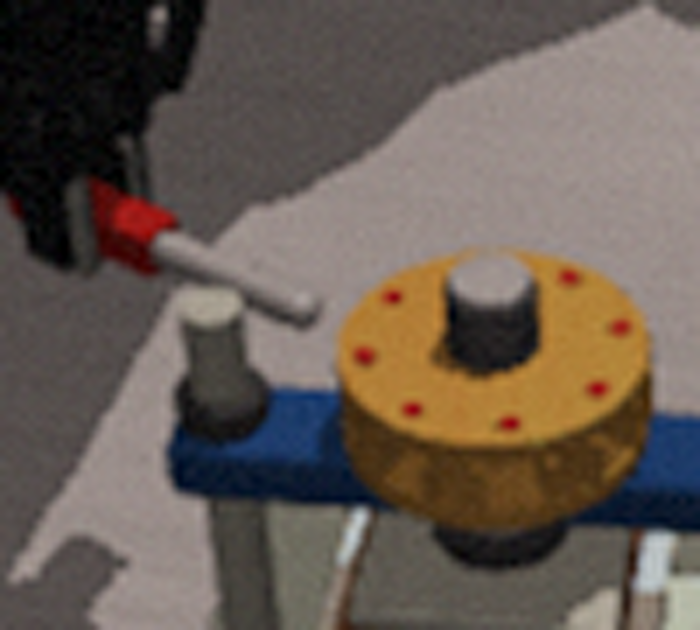

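```bash
python3 - <<'E'
from h import *
from workcell import robot
p=robot.capture("top"); q=robot.capture("scene")
gi=lambda U:(np.array(U,float)+.5)/6-.5+np.array((225,165))
gs=lambda U:(np.array(U,float)+.5)/7-.5+np.array((180,120))
D=w(p,[gi(x) for x in [(188,104),(257,104),(307,154),(308,223),(258,272),(187,273),(139,224),(138,155)]],.163)
c=D.mean(0); an=np.degrees(np.arctan2(D[:,1]-c[1],D[:,0]-c[0])); print(c,(an%360).round(1),(an%45).mean())
L=w(p,[gi((383,256)),gi((510,306))],.1475); d=L[0]-L[1]; th=np.degrees(np.arctan2(d[1],d[0]))%360; print(L[:,:2],"bar theta",th+180)
h=246.9; u=np.array([np.cos(np.radians(h)),np.sin(np.radians(h))]); n=np.array([-u[1],u[0]])
for x in L: print("radial %.4f lateral %.4f"%((x-c)[:2]@u,(x-c)[:2]@n))
for a,b in(((307,309),(383,256)),((163,250),(510,306))): print(tri(q,gs(a),p,gi(b)))
E
```

```text
[ 0.59208311 -0.00869113  0.163     ] [ 21.3 337.1 291.4 246.7 201.7 156.4 112.3  67.4] 21.794300366283768
[[ 0.56597629 -0.07194396]
 [ 0.5451914  -0.12180476]] bar theta 247.37078236644174
radial 0.0684 lateral 0.0008
radial 0.1224 lateral 0.0012
(array([ 0.5658, -0.0714,  0.1479]), [[-0.3, -0.0]], [[-0.2, 0.1]])
(array([ 0.5454, -0.1224,  0.1469]), [[0.3, 0.0]], [[0.2, -0.1]])
```

Bar and hole are aligned to 1 mm and the height is right. Inserting at the second hole.

```bash

python3 -m pendant '[[-0.001,-0.007,0,0,0,-0.004,-1],[-0.001,-0.014,0,0,0,-0.004,-1],[-0.001,-0.02,0,0,0,-0.004,-1],[-0.001,-0.024,0,0,0,-0.004,-1],[-0.001,-0.028,0,0,0,-0.004,-1]]' >/dev/null; python3 st.py
python3 -m pendant '[[0,-0.003,0,0,0,0,-1],[0,-0.006,0,0,0,0,-1],[0,-0.009,0,0,0,0,-1],[0,-0.012,0,0,0,0,-1],[0,-0.0125,0,0,0,0,-1]]' >/dev/null; python3 st.py
```

```text
t 20.52 th 247.1 relang 246.8 R 0.1238 z 0.0952 tangential -0.1 radial -1.01 Fz -1.2 M [-0.018 -0.002  0.008] tauF -0.013 tot -0.004 j7 -0.36 w 0.168
t 21.15 th 247.2 relang 246.8 R 0.1113 z 0.0952 tangential -0.33 radial -0.61 Fz -2.09 M [-0.001  0.021  0.002] tauF -0.037 tot -0.035 j7 -0.38 w 0.167
```

Inserted without resistance. Turning stroke 2; plate contact is at least about 52° ahead.

```bash
python3 -m pendant '[[-0.0079,-0.0003,0,0,0,0.07,-1],[-0.0158,-0.0011,0,0,0,0.14,-1],[-0.0236,-0.0025,0,0,0,0.21,-1],[-0.0312,-0.0044,0,0,0,0.28,-1],[-0.0387,-0.0068,0,0,0,0.35,-1]]' >/dev/null; python3 st.py
python3 -m pendant '[[-0.0079,-0.0003,0,0,0,0.07,-1],[-0.0158,-0.0011,0,0,0,0.14,-1],[-0.0236,-0.0025,0,0,0,0.21,-1],[-0.0312,-0.0044,0,0,0,0.28,-1],[-0.0387,-0.0068,0,0,0,0.35,-1]]' >/dev/null; python3 st.py
python3 -m pendant '[[-0.004,0.0005,0,0,0,0.035,-1],[-0.0079,0.0007,0,0,0,0.07,-1],[-0.0118,0.0004,0,0,0,0.105,-1],[-0.0158,-0.0001,0,0,0,0.14,-1],[-0.0197,-0.0007,0,0,0,0.175,-1]]' >/dev/null; python3 st.py
```

```text
t 21.77 th 226.8 relang 227.8 R 0.1122 z 0.0958 tangential 9.91 radial -1.41 Fz -5.38 M [-1.383 -1.556 -0.709] tauF 1.117 tot 0.408 j7 -0.74 w 0.167
t 22.40 th 206.7 relang 207.7 R 0.1127 z 0.0956 tangential 9.09 radial -0.85 Fz -3.66 M [-1.794 -0.968 -0.734] tauF 1.027 tot 0.293 j7 -1.12 w 0.167
t 23.02 th 196.8 relang 197.7 R 0.1131 z 0.0956 tangential 9.35 radial -3.29 Fz -4.54 M [-1.701 -1.103 -0.66 ] tauF 1.065 tot 0.404 j7 -1.32 w 0.168
```

```bash
for i in 1; do :; done; python3 -m pendant '[[-0.004,-0.0001,0,0,0,0.035,-1],[-0.0079,-0.0003,0,0,0,0.07,-1],[-0.0118,-0.0006,0,0,0,0.105,-1],[-0.0158,-0.0011,0,0,0,0.14,-1],[-0.0197,-0.0017,0,0,0,0.175,-1]]' >/dev/null; python3 st.py
python3 -m pendant '[[-0.004,-0.0001,0,0,0,0.035,-1],[-0.0079,-0.0003,0,0,0,0.07,-1],[-0.0118,-0.0006,0,0,0,0.105,-1],[-0.0158,-0.0011,0,0,0,0.14,-1],[-0.0197,-0.0017,0,0,0,0.175,-1]]' >/dev/null; python3 st.py
```

```text
t 23.65 th 186.7 relang 187.7 R 0.1135 z 0.0954 tangential 9.42 radial -2.85 Fz -3.0 M [-1.827 -0.669 -0.677] tauF 1.076 tot 0.399 j7 -1.54 w 0.167
t 24.27 th 176.7 relang 177.8 R 0.1139 z 0.0952 tangential 8.82 radial -1.52 Fz -1.49 M [-1.912 -0.169 -0.657] tauF 1.008 tot 0.351 j7 -1.75 w 0.166
```

```bash
python3 -m pendant '[[-0.004,-0.0001,0,0,0,0.035,-1],[-0.0079,-0.0003,0,0,0,0.07,-1],[-0.0118,-0.0006,0,0,0,0.105,-1],[-0.0158,-0.0011,0,0,0,0.14,-1],[-0.0158,-0.0011,0,0,0,0.14,-1]]' >/dev/null; python3 st.py
```

```text
t 24.90 th 168.7 relang 169.7 R 0.1142 z 0.0951 tangential 7.82 radial -0.78 Fz -0.62 M [-1.672  0.197 -0.56 ] tauF 0.894 tot 0.335 j7 -1.93 w 0.168
```

```bash
python3 -m pendant '[[-0.004,-0.0001,0,0,0,0.035,-1],[-0.0079,-0.0003,0,0,0,0.07,-1],[-0.0118,-0.0006,0,0,0,0.105,-1],[-0.0118,-0.0006,0,0,0,0.105,-1],[-0.0118,-0.0006,0,0,0,0.105,-1]]' >/dev/null; python3 st.py
```

```text
t 25.52 th 162.8 relang 163.8 R 0.1144 z 0.0950 tangential 7.94 radial -0.24 Fz 0.72 M [-1.568  0.565 -0.569] tauF 0.909 tot 0.339 j7 -2.06 w 0.168
```

```bash
python3 -m pendant '[[-0.004,-0.0001,0,0,0,0.035,-1],[-0.0079,-0.0003,0,0,0,0.07,-1],[-0.0118,-0.0006,0,0,0,0.105,-1],[-0.0118,-0.0006,0,0,0,0.105,-1],[-0.0118,-0.0006,0,0,0,0.105,-1]]' >/dev/null; python3 st.py
```

```text
t 26.15 th 156.7 relang 158.1 R 0.1147 z 0.0948 tangential 9.15 radial 0.83 Fz 1.7 M [-1.654  0.909 -0.638] tauF 1.046 tot 0.408 j7 -2.19 w 0.167
```

```bash
python3 -m pendant '[[-0.004,-0.0001,0,0,0,0.035,-1],[-0.0079,-0.0003,0,0,0,0.07,-1],[-0.0118,-0.0006,0,0,0,0.105,-1],[-0.0118,-0.0006,0,0,0,0.105,-1],[-0.0118,-0.0006,0,0,0,0.105,-1]]' >/dev/null; python3 st.py
```

```text
t 26.77 th 150.7 relang 152.7 R 0.1149 z 0.0945 tangential 13.81 radial 3.17 Fz 2.0 M [-2.162  1.623 -0.885] tauF 1.572 tot 0.687 j7 -2.32 w 0.169
```

The plate has made contact: torque has gone from 0.40 to 0.69 N·m and the push from 9 to 14 N. Small steps from here.

```bash
python3 -m pendant '[[-0.002,0,0,0,0,0.0175,-1],[-0.004,-0.0001,0,0,0,0.035,-1],[-0.006,-0.0002,0,0,0,0.0525,-1],[-0.006,-0.0002,0,0,0,0.0525,-1],[-0.006,-0.0002,0,0,0,0.0525,-1]]' >/dev/null; python3 st.py
```

```text
t 27.40 th 147.6 relang 150.1 R 0.1150 z 0.0943 tangential 15.07 radial 3.76 Fz 4.73 M [-2.438  2.052 -1.045] tauF 1.709 tot 0.665 j7 -2.39 w 0.168
```

```bash
cat > avg.py <<'E'
from workcell import robot
import numpy as np,cv2
from scipy.spatial.transform import Rotation as Ro
T=[];G=[]
for i in range(8):
    p=robot.capture("top" if i%2 else "scene"); s=robot.sense(); R=Ro.from_rotvec(s["tool_rot"]).as_matrix()
    r=s["eef_pos"][:2]-[.591,-.0095]; F=s["contact_force"]; T.append(r[0]*F[1]-r[1]*F[0]+s["moment"][2]); G.append(F@R[:,0])
print("tau %.3f +- %.3f  tang %.2f +- %.2f t %.2f"%(np.mean(T),np.std(T),np.mean(G),np.std(G),s["t"]))
E
python3 avg.py
```

```text
tau 0.659 +- 0.049  tang 15.15 +- 0.35 t 27.80
```

```bash
python3 -m pendant '[[-0.002,0,0,0,0,0.0175,-1],[-0.004,-0.0001,0,0,0,0.035,-1],[-0.006,-0.0002,0,0,0,0.0525,-1],[-0.006,-0.0002,0,0,0,0.0525,-1],[-0.006,-0.0002,0,0,0,0.0525,-1]]' >/dev/null; python3 st.py; sed -i 's/range(8)/range(5)/' avg.py; python3 avg.py
```

```text
t 28.43 th 144.6 relang 147.4 R 0.1151 z 0.0941 tangential 16.92 radial 5.5 Fz 4.75 M [-2.588  2.529 -1.206] tauF 1.910 tot 0.704 j7 -2.45 w 0.171
tau 0.729 +- 0.101  tang 16.95 +- 0.76 t 28.68
```

```bash
python3 -m pendant '[[-0.002,0.0005,0,0,0,0.0175,-1],[-0.004,0.0008,0,0,0,0.035,-1],[-0.006,0.0008,0,0,0,0.0525,-1],[-0.008,0.0007,0,0,0,0.07,-1],[-0.008,0.0007,0,0,0,0.07,-1]]' >/dev/null; python3 st.py; python3 avg.py
```

```text
t 29.30 th 140.5 relang 143.7 R 0.1152 z 0.0940 tangential 19.13 radial 1.75 Fz 5.1 M [-3.037  2.442 -1.278] tauF 2.186 tot 0.908 j7 -2.54 w 0.168
tau 0.842 +- 0.037  tang 18.83 +- 0.42 t 29.55
```

```bash
python3 - <<'E'
from workcell import robot
from h import *
p=robot.capture("top"); q=robot.capture("scene")
zoom(p,205,155,305,255,6,"pics/o1.png"); zoom(q,180,110,310,230,5,"pics/o2.png")
E
```

```text
(no output)
```

View pics/o1.png

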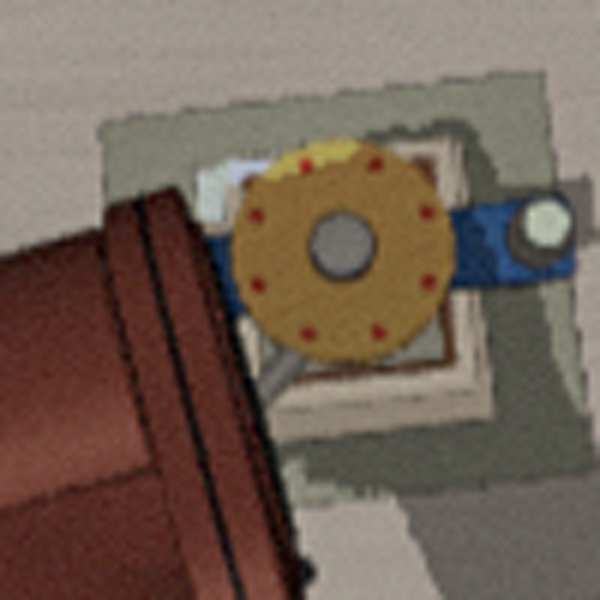

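View pics/o2.png

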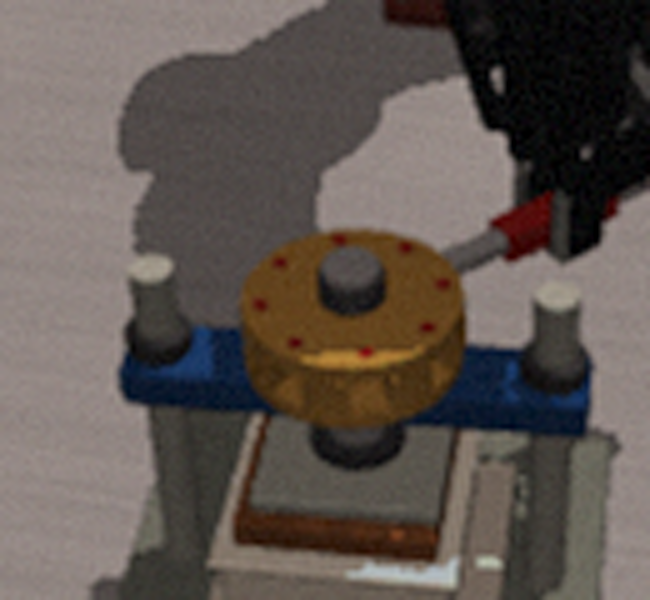

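The plate sits on the lid in (350,470). The dots show the collar turned about 170° in all, and the torque is 0.84 N·m against 0.8 for firm. I'll give it one slight nudge for margin, well under 1.4.

```bash
python3 -m pendant '[[-0.001,0,0,0,0,0.009,-1],[-0.002,0,0,0,0,0.0175,-1],[-0.003,0,0,0,0,0.026,-1],[-0.004,-0.0001,0,0,0,0.035,-1],[-0.004,-0.0001,0,0,0,0.035,-1]]' >/dev/null; python3 st.py; python3 avg.py
```

```text
t 30.27 th 138.5 relang 141.8 R 0.1153 z 0.0939 tangential 20.4 radial 2.61 Fz 5.81 M [-3.073  2.837 -1.362] tauF 2.325 tot 0.963 j7 -2.58 w 0.165
tau 0.942 +- 0.056  tang 20.14 +- 0.72 t 30.52
```

Torque is 0.94 N·m: clearly firm and well below too much. Unwinding the elastic load step by step without turning the collar back.

```bash
python3 -m pendant '[[0.004,-0.0001,0,0,0,-0.035,-1],[0.0079,-0.0003,0,0,0,-0.07,-1],[0.0118,-0.0006,0,0,0,-0.105,-1],[0.0118,-0.0006,0,0,0,-0.105,-1],[0.0118,-0.0006,0,0,0,-0.105,-1]]' >/dev/null; python3 st.py
```

```text
t 31.15 th 144.7 relang 146.3 R 0.1152 z 0.0947 tangential 11.46 radial 0.43 Fz 1.21 M [-1.83   1.238 -0.755] tauF 1.318 tot 0.562 j7 -2.45 w 0.171
```

```bash
python3 -m pendant '[[0.004,-0.0001,0,0,0,-0.035,-1],[0.0079,-0.0003,0,0,0,-0.07,-1],[0.0118,-0.0006,0,0,0,-0.105,-1],[0.0118,-0.0006,0,0,0,-0.105,-1],[0.0118,-0.0006,0,0,0,-0.105,-1]]' >/dev/null; python3 st.py
```

```text
t 31.77 th 150.8 relang 150.9 R 0.1150 z 0.0951 tangential 5.18 radial -2.51 Fz -1.3 M [-1.214  0.117 -0.349] tauF 0.596 tot 0.247 j7 -2.32 w 0.166
```

```bash
python3 -m pendant '[[0.002,0,0,0,0,-0.0175,-1],[0.004,-0.0001,0,0,0,-0.035,-1],[0.0079,-0.0003,0,0,0,-0.07,-1],[0.0079,-0.0003,0,0,0,-0.07,-1],[0.0079,-0.0003,0,0,0,-0.07,-1]]' >/dev/null; python3 st.py
```

```text
t 32.40 th 154.9 relang 154.2 R 0.1156 z 0.0952 tangential 1.21 radial 0.79 Fz -2.07 M [-0.258  0.136 -0.031] tauF 0.140 tot 0.110 j7 -2.23 w 0.169
```

```bash
python3 -m pendant '[[0,0.006,0,0,0,0,-1],[0,0.014,0,0,0,0,-1],[0,0.022,0,0,0,0,-1],[0,0.03,0,0,0,0,-1],[0,0.038,0,0,0,0,-1]]' >/dev/null; python3 st.py
python3 - <<'E'
from workcell import robot
from h import *
p=robot.capture("top"); q=robot.capture("scene")
zoom(p,205,155,305,255,6,"pics/r1.png"); zoom(q,180,110,310,230,5,"pics/r2.png")
E
```

```text
t 33.02 th 154.9 relang 154.5 R 0.1540 z 0.0952 tangential 0.12 radial 0.41 Fz -1.86 M [-0.032  0.031  0.05 ] tauF 0.019 tot 0.070 j7 -2.25 w 0.167
```

View pics/r1.png

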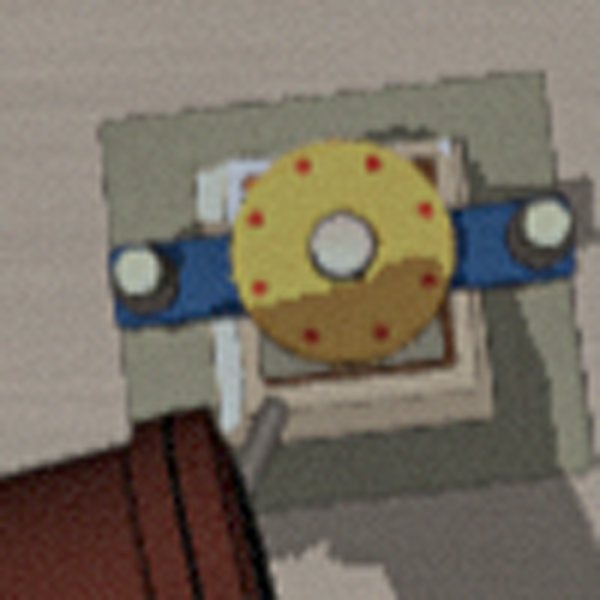

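View pics/r2.png

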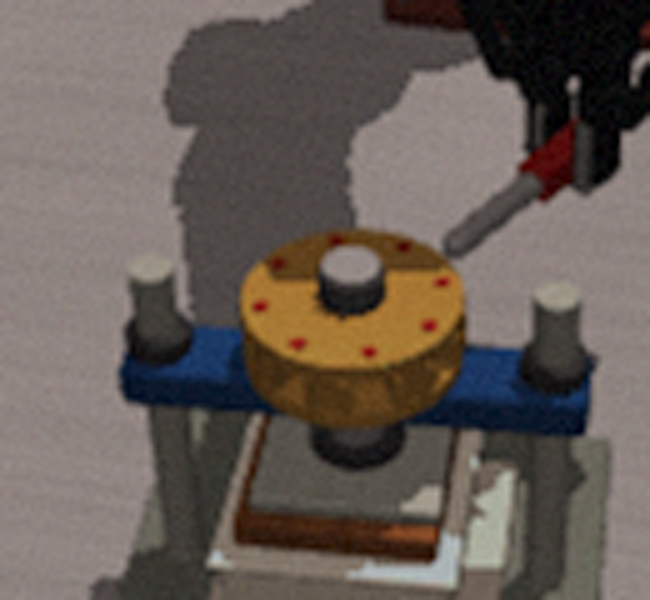

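```bash
python3 - <<'E'
from h import *
from workcell import robot
p=robot.capture("top")
gi=lambda U:(np.array(U,float)+.5)/6-.5+np.array((205,155))
for D in ([(306,165),(376,163),(427,213),(429,282),(378,332),(308,334),(257,285),(256,216)],[(303,166),(373,163),(426,210),(428,280),(381,333),(311,336),(260,288),(256,218)]):
    D=w(p,[gi(x) for x in D],.163); c=D.mean(0); an=np.degrees(np.arctan2(D[:,1]-c[1],D[:,0]-c[0])); print(c,(an%45).round(1),(an%45).mean())
# subpixel auto
im=p["img"].astype(float); sub=im[170:210,238:285]; 
r=np.clip(sub[...,0]-1.3*sub[...,1],0,None); 
hsv=cv2.cvtColor(p["img"],cv2.COLOR_RGB2HSV)
cc=px(p,[[.592,-.0087,.163]])[0]; print(cc,robot.sense()["t"])
an=[]
for k in range(8):
    for a0 in [22+45*k]:
        X=np.array([.592+.036*np.cos(np.radians(a0)),-.0087+.036*np.sin(np.radians(a0)),.163]); u=px(p,X)[0]
        x0,y0=int(round(u[0]))-3,int(round(u[1]))-3; w_=im[y0:y0+7,x0:x0+7]; g=np.clip(w_[...,0]/ (w_[...,1]+10)-2.0,0,None)
        if g.sum()>0:
            yy,xx=np.mgrid[0:7,0:7]; uu=[x0+(g*xx).sum()/g.sum(),y0+(g*yy).sum()/g.sum()]
            P=w(p,[uu],.163)[0]; an.append(np.degrees(np.arctan2(P[1]+.0087,P[0]-.592))%45)
print(np.round(an,1),np.mean(an))
E
```

```text
[ 0.59203826 -0.00844511  0.163     ] [22.3 22.6 21.9 22.8 22.1 22.5 22.5 23.2] 22.48681973513234
[ 0.59184143 -0.00849052  0.163     ] [24.2 24.5 24.2 24.  23.6 24.5 24.7 24.1] 24.225489376886422
[261.70841925 196.00790741] 33.175
[24.4 25.1 23.8 22.6 23.1 24.6 26.7 24.2] 24.31084161160281
```

The collar now reads 24.2° mod 45, having settled back about 2–3° when released. That fits the lid's reaction (0.54 N·m) relaxing to the thread friction of 0.4 N·m, so it still sits about 0.16 rad past contact, the 0.8 N·m point. The bar never pushed backwards. Returning the bar.

```bash
python3 -m pendant '[[0,0.003,-0.03,0,0,0,-1],[0,0.003,-0.06,0,0,0,-1],[0,0.003,-0.09,0,0,-0.05,-1],[0,0.003,-0.105,0,0,-0.15,-1],[0,0.003,-0.105,0,0,-0.25,-1]]' >/dev/null
python3 - <<'E'
from workcell import robot
from h import *
from st import rep
rep(); s=robot.sense(); print(s["eef_pos"])
rows(s,[((.4809,.2873,.2),-88.1),((.4809,.2873,.04),-88.1)])
E
```

```text
t 33.80 th 169.4 relang 154.4 R 0.1554 z 0.2016 tangential 0.05 radial -0.25 Fz -0.83 M [-0.039  0.019  0.059] tauF -0.003 tot 0.056 j7 -1.95 w 0.171
[0.45083206 0.05754699 0.20163255]
[-0.2314, 0.0128, 0.0019] [-0.0037, 0.0009, -0.2185]
[-0.2311, 0.0134, 0.1619] [-0.0037, 0.0009, -0.2185]
```

```bash
python3 -m pendant '[[-0.046,0.003,0,0,0,-0.044,-1],[-0.092,0.006,0,0,0,-0.088,-1],[-0.14,0.008,0,0,0,-0.13,-1],[-0.186,0.01,0,-0.001,0,-0.175,-1],[-0.231,0.013,0.002,-0.002,0,-0.2185,-1]]' >/dev/null
python3 - <<'E'
from workcell import robot
from h import *
from st import rep
rep(); s=robot.sense(); print(s["eef_pos"])
rows(s,[((.4809,.2873,.04),-88.1),((.4809,.2873,.012),-88.1),((.4809,.2873,-.0165),-88.1)])
E
```

```text
t 34.42 th 181.8 relang 110.3 R 0.3174 z 0.1984 tangential -0.36 radial -0.42 Fz -1.63 M [-0.007 -0.06  -0.046] tauF -0.163 tot -0.209 j7 -2.27 w 0.172
[0.48088411 0.28823146 0.19843603]
[0.0011, -0.0, 0.1584] [0.0004, 0.0011, -0.0024]
[0.0011, -0.0001, 0.1864] [0.0004, 0.0011, -0.0024]
[0.0012, -0.0001, 0.2149] [0.0004, 0.0011, -0.0024]
```

```bash
python3 -m pendant '[[0.0005,0,0.04,0,0,-0.002,-1],[0.001,0,0.08,0,0,-0.002,-1],[0.001,0,0.12,0,0,-0.002,-1],[0.001,0,0.15,0,0,-0.002,-1],[0.001,0,0.168,0,0,-0.002,-1]]' >/dev/null
python3 - <<'E'
from workcell import robot
from h import *
from st import rep
rep(); s=robot.sense(); print(s["eef_pos"])
p=robot.capture("top"); q=robot.capture("scene")
e=s["eef_pos"]+[-.001,.0015,.053]; R=Ro.from_rotvec(s["tool_rot"]).as_matrix()
pts=[(e-R[:,1]*k,(0,255,0)) for k in(-.075,-.03,0,.03,.06,.09)]
overlay(p,(130,200),(60,85),7,pts,"pics/u1.png",1.8); overlay(q,(340,120),(110,120),5,pts,"pics/u2.png")
E
```

```text
t 35.05 th 181.8 relang 110.7 R 0.3153 z 0.0287 tangential -0.04 radial 0.63 Fz -1.32 M [-0.055  0.017  0.   ] tauF 0.185 tot 0.185 j7 -2.37 w 0.170
[0.47976644 0.28554519 0.0287245 ]
```

View pics/u1.png

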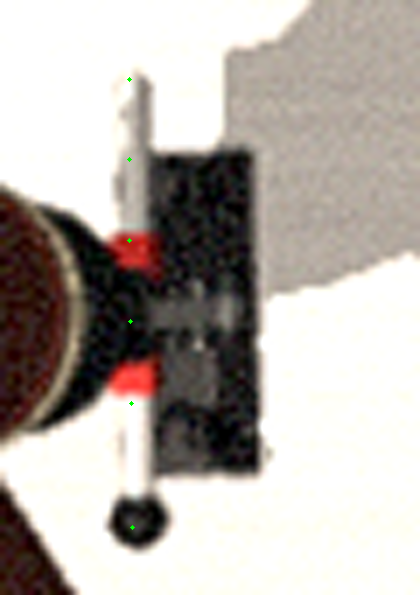

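View pics/u2.png

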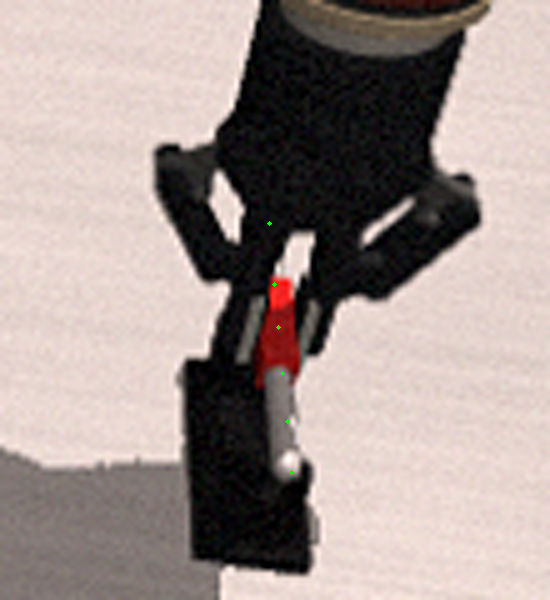

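```bash
python3 - <<'E'
from workcell import robot
from h import *
E=[]
for i in range(6):
    p=robot.capture("top"); E.append(robot.sense()["eef_pos"])
print(np.mean(E,0),np.std(E,0))
gi=lambda U:(np.array(U,float)+.5)/7-.5+np.array((130,200))
print(w(p,[gi((133,80)),gi((138,522))],np.mean(E,0)[2]+.053))
E
```

```text
[0.48074422 0.28646244 0.03128897] [0.00034686 0.00023479 0.00054922]
[[0.56802876 0.28726482 0.08428897]
 [0.40585384 0.28173881 0.08428897]]
```

Over the rest the bar sits about 1.5–2 mm to the -y side of its pick-up line and is otherwise aligned. Correcting that and lowering.

```bash
python3 -m pendant '[[-0.0015,0,0.01,0,0,0,-1],[-0.0015,0,0.02,0,0,0,-1],[-0.0015,0,0.03,0,0,0,-1],[-0.0015,0,0.036,0,0,0,-1],[-0.0015,0,0.04,0,0,0,-1]]' >/dev/null; python3 st.py
python3 -m pendant '[[0,0,0.002,0,0,0,-1],[0,0,0.004,0,0,0,-1],[0,0,0.006,0,0,0,-1],[0,0,0.0068,0,0,0,-1],[0,0,0.0068,0,0,0,-1]]' ; python3 st.py
python3 - <<'E'
from workcell import robot
from h import *
q=robot.capture("scene"); p=robot.capture("top"); zoom(q,340,120,450,240,5,"pics/v1.png")
zoom(p,130,200,190,285,7,"pics/v2.png")
E
```

```text
t 36.08 th 181.9 relang 110.5 R 0.3172 z -0.0102 tangential -0.3 radial -0.01 Fz -2.36 M [-0.026  0.075 -0.024] tauF -0.033 tot -0.057 j7 -2.41 w 0.167
t: 36.7
eef_pos: [0.48, 0.2876, -0.0164]
tool_rot: [2.257, -2.185, -0.002]
contact_force: [0.7, -0.7, -1.6]
width: 0.168
t 36.70 th 181.8 relang 110.5 R 0.3171 z -0.0164 tangential 0.69 radial -0.66 Fz -1.55 M [ 0.003  0.013 -0.02 ] tauF -0.129 tot -0.148 j7 -2.41 w 0.168
```

View pics/v1.png

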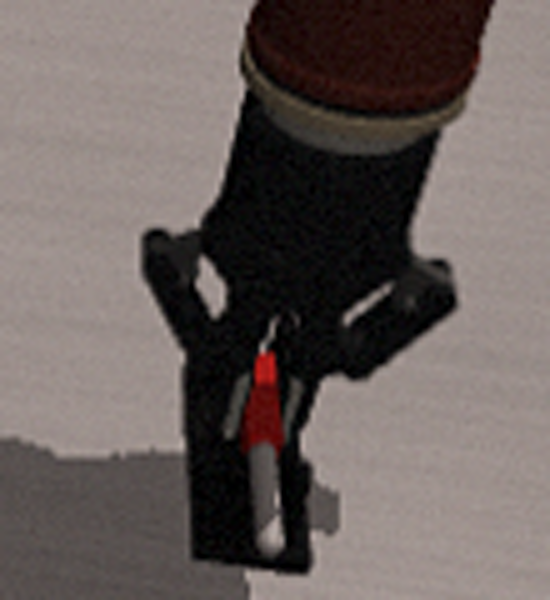

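View pics/v2.png

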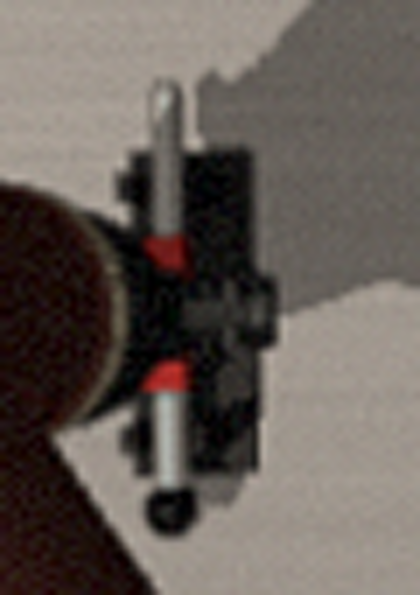

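Both views match the original rest picture (sleeve rows 235-390, ball at (171,510)). Lowering the last bit and releasing.

```bash
python3 -m pendant '[[0,0,0.0007,0,0,0,-1],[0,0,0.0007,0,0,0,-0.6],[0,0,0.0007,0,0,0,-0.4],[0,0,0.0007,0,0,0,0.2],[0,0,0.0007,0,0,0,1]]' ; python3 -m pendant '[[0,0,0,0,0,0,1],[0,0,0,0,0,0,1],[0,0,-0.015,0,0,0,1],[0,0,-0.03,0,0,0,1],[0,0,-0.05,0,0,0,1]]'; python3 st.py
python3 -m pendant '[[0,0,-0.05,0,0,0,1],[0,0,-0.1,0,0,0,1],[0,0,-0.15,0,0,0,1],[0,0,-0.2,0,0,0,1],[0,0,-0.22,0,0,0,1]]'
python3 - <<'E'
from workcell import robot
from h import *
q=robot.capture("scene"); p=robot.capture("top"); zoom(q,365,165,415,250,7,"pics/x1.png")
zoom(p,130,200,190,285,7,"pics/x2.png"); zoom(p,205,155,305,255,6,"pics/x3.png")
a=cv2.imread("pics/x1.png");b=cv2.imread("pics/x2.png"); cv2.imwrite("pics/x4.png",np.hstack([b,a]))
cv2.imwrite("pics/x5.png",q["img"][:,:,::-1]); cv2.imwrite("pics/x6.png",p["img"][:,:,::-1])
im=p["img"].astype(float); an=[]
for k in range(8):
    a0=23+45*k; X=np.array([.592+.036*np.cos(np.radians(a0)),-.0087+.036*np.sin(np.radians(a0)),.163]); u=px(p,X)[0]
    x0,y0=int(round(u[0]))-3,int(round(u[1]))-3; w_=im[y0:y0+7,x0:x0+7]; g=np.clip(w_[...,0]/(w_[...,1]+10)-2.0,0,None)
    if g.sum()>0:
        yy,xx=np.mgrid[0:7,0:7]; P=w(p,[[x0+(g*xx).sum()/g.sum(),y0+(g*yy).sum()/g.sum()]],.163)[0]; an.append(np.degrees(np.arctan2(P[1]+.0087,P[0]-.592))%45)
print(np.round(an,1),np.mean(an))
E
```

```text
t: 37.42
eef_pos: [0.48, 0.2876, -0.0171]
tool_rot: [2.257, -2.185, -0.002]
contact_force: [0.9, 0.3, 0.0]
width: 0.712
t: 38.05
eef_pos: [0.4802, 0.2876, 0.0344]
tool_rot: [-2.257, 2.185, 0.002]
contact_force: [0.6, 0.2, 0.4]
width: 1.002
t 38.05 th 181.9 relang 110.5 R 0.3171 z 0.0344 tangential -0.14 radial -0.58 Fz 0.43 M [0.006 0.014 0.026] tauF -0.188 tot -0.162 j7 -2.37 w 1.002
t: 38.67
eef_pos: [0.4807, 0.2884, 0.2577]
tool_rot: [-2.254, 2.181, -0.001]
contact_force: [-0.3, 0.0, -0.2]
width: 1.004
[24.4 25.1 23.3 22.1 23.3 24.6 26.5 25. ] 24.294221919389486
```

View pics/x4.png

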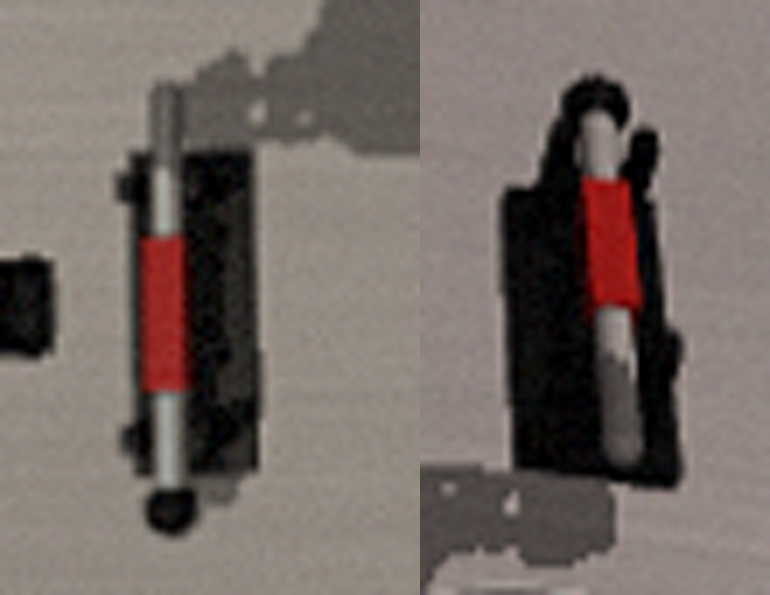

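View pics/x3.png

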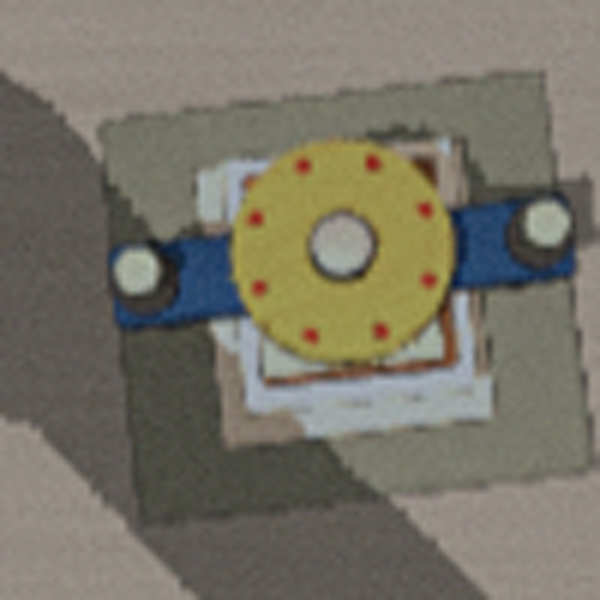

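View pics/x5.png

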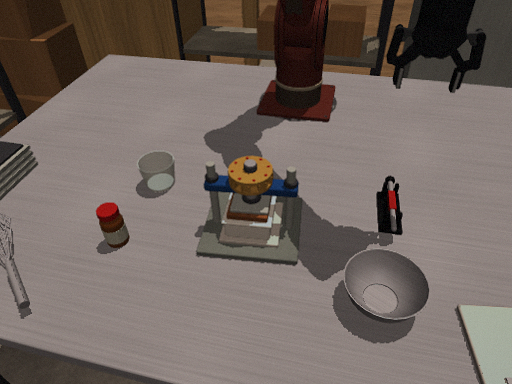

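View pics/x6.png

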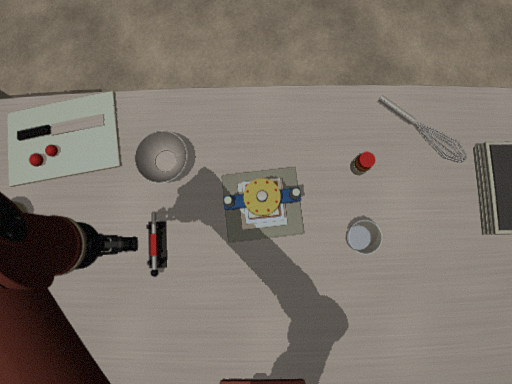

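The bar lies in its rest exactly as at the start, and the tub (362,236), jar (363,162), bowl (162,157) and mould are unmoved. The collar is steady at 24.3°. Handing in.

```bash
python3 -c "
from workcell import robot
print(robot.sign_off(), robot.sense()['t'])"
```

```text
the job is handed in; nothing more can be done
the job is handed in; nothing more can be done
```

The press is tightened onto the lid and the bar is back in its rest. I handed the job in at about 39 s.

- **Turning:** I turned the collar clockwise with the bar only, in two strokes using two different holes, about 168° net. The torque stayed near 0.4 N·m on the free thread, then climbed once the plate touched the lid. I stopped at about 0.94 N·m and a push of about 20 N. Firm is 0.8 N·m and too much is 1.4 N·m. My push readings ran higher than the figures you gave: 8–10 N on the free thread against your 7 N.
- **Settling:** The collar eased back by about 2–3° when I unloaded the bar. This fits the lid's reaction relaxing to what the thread friction can hold, which would leave it at roughly the 0.8 N·m point, with little margin. It read the same (24.2°, then 24.3°) in pictures about 6 s apart.
- **First grasp missed:** The fingers were really about 34 mm higher than the reported position, so they closed above the bar. I measured this in the scene picture, corrected it, and the second grasp held.
- **Last checks:** The pictures show the bar in both notches as at the start. By eye, the mould, tub, jar and bowl are where they were, and the gripper is open and clear of everything.

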